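# Set up the polishing jig

### The job

The jig blocks for the next run are in the grey case, whose flat sliding lid has no handle: press down on the lid and draw it towards you as far as it goes. Take out every block there is and drop each one flush into the pocket of its own shape in the jig plate on the polishing machine. Slide the empty case shut again to keep grit out, draw the machine's clear splash cover fully shut over the jig by pressing down on it, and then push the green start button, all without disturbing the other things on the bench.

Things in the scene. Friction and masses are not known exactly. Their poses are not given: they have to be found in the camera images.
- machine: Polishing machine, fixed, 365 deep x 350 wide, deck 105 mm high. Origin on the bench under the centre of the square jig plate; x to its back (away from the robot), y to its left, z up. Jig plate 166 x 166, top 137 mm above the bench. Posts 22 mm across, tops 161 mm high, at x, y = +-100. Cover rails 8 mm wide along x at y = +-123, x = -105 to 345, tops 174 mm high. Control strip at y = 142 to 202.
- pocket_L1 (a point): Centre of the floor of the front L pocket (105 x 69 mm; at x = -36, y = -18 in the machine's frame). All pockets are 12 mm deep (floor 125 mm above the bench), parted by 3 mm webs, and leave 2.5 mm all round the block; a seated block is flush with the jig top, its rib 22 mm proud. An L block fits only with x along the machine's -y (block yaw = machine yaw - 90 degrees)
- pocket_L2 (a point): the same for the back L pocket (machine frame x = 36, y = -18); an L block fits only with its x axis along the machine's +y (block yaw = machine yaw + 90 degrees). Either L block may go in either L pocket
- pocket_Z (a point): the same for the Z pocket, between the L pockets (x = 0, y = -18). The Z block fits with its x axis along the machine's y, either way round
- pocket_bar (a point): the same for the straight pocket (141 x 33 mm) along the left side of the jig plate (x = 0, y = 54). The bar block fits with its x axis along the machine's x, either way round
- cover (a joint): How far the splash cover is open, m: 0 shut over the jig (front stop), 0.23 fully open (0.21 to 0.23 at the start: all pockets clear). Slides along the machine's x, 1.5 N friction, stays where left. Clear sheet 186 (x) x 236 x 5 mm, underside 165, top 170 mm above the bench; ribs of flush blocks reach 159 mm, a block not flush can stop the cover
- cover_edge (a point): on the cover's top face, middle of the grey strip 30 mm wide along its front edge (20 mm behind the edge): a good place to press; it moves with the cover
- start (a joint): how far the green start button is pressed, in m: 0 out, 0.006 fully down (about 5 N), springs back. Pressing past 0.004 starts the machine
- start_top (a point): centre of the top of the green start button, 30 mm across, on the control strip, pressed straight down
- case: Grey plastic slide-lid case, fixed on the bench, 240 (x) x 312 (y) x 50 mm, walls 6 mm, inner floor 6 mm above the bench, undivided inside. Origin at the centre of its underside; x points to its far side, z up. The front (-x) wall is only 43 mm high and the lid slides out over it
- lid (a joint): How far the case lid is drawn open, m: 0 shut, 0.22 fully open (0 to 0.03 at the start). Slides along the case's -x, towards the robot, 1.5 N friction, stays where left. Flat sheet 234 x 300 x 5 mm, its top 49 mm above the bench
- lid_ribs (a point): on the lid's top face, middle of the low black finger ribs (27 x 90 mm) near its far edge, 33 mm from that edge: a good place to press; it moves with the lid
- L1: L-shaped aluminium jig block, one of two alike (may be absent). Origin: centre of underside of its 100 x 64 mm outline, x along the 100, z up. Base 12 mm thick: bar 100 x 28 centred at y = -18, foot 28 wide at the -x end reaching y = +32. Dark steel rib on top to grip: 50 (x) x 16 x 22 tall, centred at x = -9, y = -14, its top 34 mm above the underside. 0.16 kg. Starts rib up on the case floor.
- L2: L-shaped aluminium jig block, one of two alike (may be absent). Origin: centre of underside of its 100 x 64 mm outline, x along the 100, z up. Base 12 mm thick: bar 100 x 28 centred at y = -18, foot 28 wide at the -x end reaching y = +32. Dark steel rib on top to grip: 50 (x) x 16 x 22 tall, centred at x = -9, y = -14, its top 34 mm above the underside. 0.16 kg. Starts rib up on the case floor.
- Z: Z-shaped aluminium jig block (may be absent). Origin: centre of underside of its 100 x 64 mm outline, x along the 100, z up; same after a half turn. Base 12 mm thick: two bars 64 x 28, one at y = -18 from x = -14 to 50, one at y = +18 from x = -50 to 14. Dark steel rib centred on top to grip: 28 (x) x 16 x 22 tall, top 34 mm above the underside. 0.16 kg. Starts rib up on the case floor
- bar: straight aluminium jig block (may be absent), 136 (x) x 28 (y) x 12 mm, with a dark steel clamp rib to grip centred on top, 50 long (along x), 16 wide, 22 tall, its top 34 mm above the underside. Origin: centre of the underside. About 0.15 kg. Starts rib up on the floor of the case
- water: bystander, not to be disturbed: clear water bottle 200 mm tall, 64 mm across; origin at the centre of its underside
- alcohol: bystander, not to be disturbed: white bottle 150 mm tall, 60 mm across; origin at the centre of its underside
- jar: bystander, not to be disturbed: clear jar with white lid, 70 mm tall, 64 mm across; origin at the centre of its underside
- film_box: bystander, not to be disturbed: flat carton 150 x 150 x 30 mm; origin at the centre of its underside
- driver: bystander, not to be disturbed: screwdriver 170 mm long, lying down; origin under its middle, x along it
- dish: bystander, not to be disturbed: white bowl 80 mm across, 35 mm tall; origin at the centre of its underside
- spare_pad: bystander, not to be disturbed: black rubber disc 120 mm across, 8 mm thick; origin at the centre of its underside

How it is judged (in metres and radians):
On the way, in this order (a step that is already met when the one before it is completed fails the run):
1. the case lid is drawn open towards the robot, at least 170 mm (value of joint lid above 0.17 m), for 0.2 s.
2. every block there is sits flush in the pocket of its shape (((horizontal distance between L1 and pocket_L1 below 0.006 m and z of L1 in the frame of pocket_L1 between -0.003 and 0.003 m and angle between L1's own z axis and vertical below 0.05 rad and angle between the x axis of L1 and the y axis of machine, either way round below 0.1 rad) or (horizontal distance between L1 and pocket_L2 below 0.006 m and z of L1 in the frame of pocket_L2 between -0.003 and 0.003 m and angle between L1's own z axis and vertical below 0.05 rad and angle between the x axis of L1 and the y axis of machine, either way round below 0.1 rad)) and ((horizontal distance between L2 and pocket_L1 below 0.006 m and z of L2 in the frame of pocket_L1 between -0.003 and 0.003 m and angle between L2's own z axis and vertical below 0.05 rad and angle between the x axis of L2 and the y axis of machine, either way round below 0.1 rad) or (horizontal distance between L2 and pocket_L2 below 0.006 m and z of L2 in the frame of pocket_L2 between -0.003 and 0.003 m and angle between L2's own z axis and vertical below 0.05 rad and angle between the x axis of L2 and the y axis of machine, either way round below 0.1 rad)) and horizontal distance between Z and pocket_Z below 0.006 m and z of Z in the frame of pocket_Z between -0.003 and 0.003 m and angle between each of Z, bar's own z axis and vertical below 0.05 rad and angle between the x axis of Z and the y axis of machine, either way round below 0.1 rad and horizontal distance between bar and pocket_bar below 0.006 m and z of bar in the frame of pocket_bar between -0.003 and 0.003 m and angle between the x axis of bar and the x axis of machine, either way round below 0.1 rad), for 0.3 s.
3. the splash cover is drawn fully shut (within 8 mm) over the seated blocks (all of step 2 and value of joint cover below 0.008 m), for 0.2 s.
4. the start button is pushed (4 mm or more) with the cover shut (value of joint cover below 0.008 m and value of joint start above 0.004 m), for 0.05 s.
At the end, for the whole second after the job is handed in: Every block present is flush in its pocket (origin within 6 mm of the pocket centre and 3 mm of its floor, turned to within 0.1 rad, tilted under 0.05 rad) and at rest; the cover is shut to within 8 mm and the case lid to within 15 mm (all of step 3 and linear speed of each of L1, L2, Z, bar below 0.02 m/s and value of joint lid below 0.015 m); the robot touches nothing.
It fails at once if a bystander (bottle, jar, box, screwdriver, dish or pad) is pushed more than 40 mm (distance of any of water, alcohol, jar, film_box, driver, dish, spare_pad from where it was at the start of the episode above 0.04 m).
Of L1, L2, Z, bar only 3 to 4 are there at a start; the rules pass over those that are not, and their reading is None.
At some moment in a run one of L1, L2, Z, bar may be knocked a few centimetres aside while the robot is not near it.
It also fails if it takes over 210 s, if anything falls off the work surface, if the arm or the gripper's body presses on something with over 40 N, if the wrist force passes 120 N, or if a joint passes its speed limit or range.

### The arm

A 6-joint arm with a two-finger parallel gripper is mounted at the origin on the work surface. World frame = base frame: x ahead of the robot, y to its left, z up, the work surface at z = 0. Lengths are in m, angles in degrees, forces in N, time in s.
With the tool pointing down it reaches from about 0.25 to 0.725 m from the base axis. Payload 9.7 kg.
Tool frame: the origin (TCP) lies on the centre line of the jaws, within the pads' length; the fingertips stand 14 mm ahead of it and the grasp point (between the pads) lies 5 mm behind it; z points along the fingers, y is the line along which they close (so a half turn about z gives the same grasp; the last joint's range is limited). The gripper opens to 85 mm and grips with 20 to 120 N. Pads are 22 mm wide; open, the fingers measure 114 mm over their backs; the gripper's body (76 mm by 85 mm) begins 54 mm behind the grasp point. The pads swing forward as they close: fully open they stand 13 mm farther back than shut.
Start: joints at [73.568, 4.979, 10.078, 95.1, 0, 90], TCP at [0.156, 0.528, 0.245] pointing down, gripper open.
Joint ranges: [-179.16, 179.16], [-48.56, 103.87], [-65.8, 70.77], [-126.05, 130.52], [-82.76, 87.17], [-180, 180]. Speed limits (degrees/s): [127.2, 127.2, 147.25, 180, 180, 180].

### API

Orientations are given as [roll, pitch, yaw] about the fixed x, y, z axes, in that order (R = Rz(yaw) Ry(pitch) Rx(roll)).
In Python, from workcell import bot, camera, get_calibration, ticket gives the robot as it stands. The module is installed in compiled form; this text tells all that it offers.
- The arm moves only by the tool send_rows, never from a script. Its arguments are lists of equal length, an entry for each row: "linear": the shift along the tool's x, y, z in m, a list of three; "twist": the turn, a rotation vector about the tool's x, y, z in units of 10 degrees (1.0 is 10 degrees), a list of three; "gripper": the opening in per cent of the stroke, from 0 (shut) to 100 (fully open). In form: {"linear": [[x, y, z], ...], "twist": [[wx, wy, wz], ...], "gripper": [gripper, ...]}. A call has 1 to 8 rows; each row shifts and turns the commanded pose from where the row before left it, along the tool's axes as they then stand; what a row does not reach is not made up. A row lasts 1/8 s, in which the tool goes at most 62.5 mm and 10.7 degrees, less where a joint would pass 70% of its speed; a pose out of reach is approached as far as the arm can. A call with a gripper value outside its range is refused whole. The fingers move at their own pace and stop on an object; "grip_force" is the grip in N (left out, the last holds). Time passes only in rows, so rows that do not move let the fingers close. It gives the time, the measured TCP pose, the force, the opening and the grip force at its end, in the units of the state.
- bot.get_obs(): the state, without advancing time (a new reading comes with each control period).
- camera(name): name is "scene" or "top" or "wrist"; returns the picture (384x512x3 uint8, red, green, blue); there is no depth.
- get_calibration(name): a dict with "fx", "fy", "cx", "cy" (pixels), "origin" and "orientation" of the camera in the world; the wrist camera has in their place "hand_eye" (4x4, takes a point from camera to tool coordinates, whose origin is the TCP and whose axes are the flange's). Camera axes: x right, y down, z forward; pixel columns grow to the right and rows downward; lengths in m; the calibration is good to about 2 mm. A picture is of the moment at which its call begins: read the wrist's pose just before it. get_calibration takes no time and is no camera call.
- ticket.job_done(): hands the job in; it is judged then, once.
The state is a dict: "time": time; "q": joint angles; "qd": joint speeds; "joint_efforts": joint torques, N m; "ee_pos": TCP position; "tcp_rot": TCP orientation; "wrist_force": force on the tool from outside, world axes, zero at the start; "torque": the same for the moment, N m; "opening": finger opening in m; "grasp_force": force on a finger pad.
Only numpy, scipy, OpenCV 4.12 (cv2) and the standard library are available. Lean on these libraries where they do the work, as an engineer would, in place of code of your own. Each camera call takes 0.05 s, during which the arm holds its last target. There are 200 camera calls.

## Working session

There is one attempt and no reset: what is moved stays moved. The work goes in short steps, Python scripts to look and compute and a tool call to move; the robot and the scene stay as the last step left them, time stands still between calls to the robot, and variables do not carry over. Pictures are saved under pics/ and viewed, at most 14 in all, crops included, and the job is handed in when it is done.

Besides the shell and the picture viewer there is one more tool, called after "Emit:" as name(argument=value, ...), one argument or row to a line, values as JSON. send_rows: Moves the arm, as the interface text tells. Its arguments: {"type":"object","properties":{"linear":{"type":"array"},"twist":{"type":"array"},"gripper":{"type":"array"},"grip_force":{"type":"number"}},"required":["linear","twist","gripper"]}

```bash
mkdir -p pics; python3 - <<'E'
from workcell import bot,camera,get_calibration
import cv2
o=bot.get_obs(); print(o)
for n in("scene","top"):
    cv2.imwrite(f"pics/{n}0.png",cv2.cvtColor(camera(n),cv2.COLOR_RGB2BGR)); print(n,get_calibration(n))
print(get_calibration("wrist"))
E
```

```text
{'time': 0.0, 'q': array([7.35666148e+01, 5.01322052e+00, 1.00336507e+01, 9.50982031e+01,
       6.92577234e-04, 8.99999780e+01]), 'qd': array([ 0.03806568,  0.02522136, -0.04916923, -0.03472949, -0.07711249,
        0.03506323]), 'joint_efforts': array([-1.76290338e-03, -5.20388389e+01,  4.64798677e+01,  1.61062146e-02,
        3.02878482e-05, -1.78556655e-05]), 'ee_pos': array([0.15553477, 0.52733879, 0.2445555 ]), 'tcp_rot': array([-1.79922227e+02, -6.92606470e-04,  1.63566636e+02]), 'wrist_force': array([-0.58757435,  0.38897583, -0.79758751]), 'torque': array([-0.0064613 ,  0.02988371, -0.03656251]), 'grasp_force': 0.0, 'opening': 0.08536129601094745}
scene {'fx': 412.5800762925958, 'fy': 412.5800762925958, 'cx': 257.57334176143615, 'cy': 191.2339228547776, 'origin': array([ 1.52188358, -0.1911201 ,  0.95768563]), 'orientation': array([-1.27089720e+02,  2.20284955e-02,  7.38083326e+01])}
top {'fx': 408.13153398520427, 'fy': 408.13153398520427, 'cx': 254.28047348634036, 'cy': 191.768335895402, 'origin': array([0.3641601 , 0.10596379, 1.30100359]), 'orientation': array([-174.22084001,   -0.26591865,  -88.96941542])}
{'fx': 283.29750902721935, 'fy': 283.29750902721935, 'cx': 257.4787544559725, 'cy': 193.88249763460684, 'hand_eye': array([[ 3.65754332e-04, -9.52709226e-01, -3.03883197e-01,
         7.77029094e-02],
       [ 9.99999921e-01,  3.01447548e-04,  2.58528420e-04,
        -5.83800872e-04],
       [-1.54697566e-04, -3.03883267e-01,  9.52709261e-01,
        -1.28203733e-01],
       [ 0.00000000e+00,  0.00000000e+00,  0.00000000e+00,
         1.00000000e+00]])}
```

View pics/top0.png

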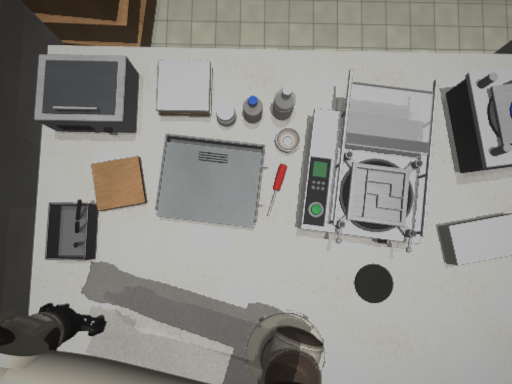

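View pics/scene0.png

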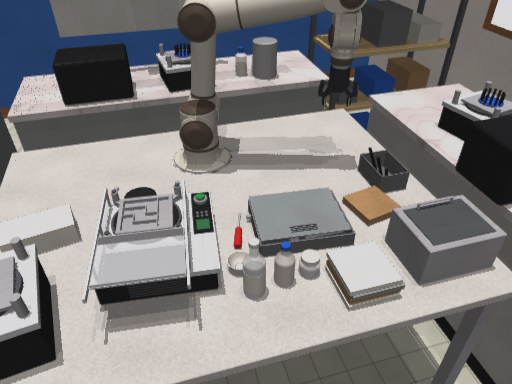

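The top view shows the case at about (210,180) with lid ribs at (213,157), the jig plate at about (380,195), the start button at (316,210), and the cover open behind. I'll enlarge both.

```bash
cat > h.py <<'E'
import numpy as np,cv2
from workcell import bot,camera,get_calibration
from scipy.spatial.transform import Rotation as R
def rot(e): return R.from_euler('xyz',e,degrees=True).as_matrix()
def pose():
    o=bot.get_obs(); return np.array(o['ee_pos']),rot(o['tcp_rot'])
def cam(n,P=None):
    c=get_calibration(n)
    if n=='wrist':
        p,M=P; H=c['hand_eye']; return c,M@H[:3,:3],p+M@H[:3,3]
    return c,rot(c['orientation']),np.array(c['origin'])
def ray(uv,z,C):
    c,M,o=C; uv=np.atleast_2d(np.array(uv,float))
    d=np.c_[(uv[:,0]-c['cx'])/c['fx'],(uv[:,1]-c['cy'])/c['fy'],np.ones(len(uv))]@M.T
    return o+d*((z-o[2])/d[:,2])[:,None]
def proj(X,C):
    c,M,o=C; q=(np.atleast_2d(X)-o)@M
    return np.c_[c['cx']+c['fx']*q[:,0]/q[:,2],c['cy']+c['fy']*q[:,1]/q[:,2]]
def save(n,im): cv2.imwrite(f'pics/{n}.png',cv2.cvtColor(im,cv2.COLOR_RGB2BGR))
def delta(p,yaw):  # report tool-frame shift & yaw to a world target with tool down
    P,M=pose(); T=rot([180,0,yaw]); print('shift(world)',np.round(np.array(p)-P,4),'tool',np.round(M.T@(np.array(p)-P),4),'twist/10',np.round(np.rad2deg(R.from_matrix(M.T@T).as_rotvec())/10,3))
E
python3 - <<'E'
from h import *
im=cv2.imread('pics/top0.png')
a=cv2.resize(im[130:235,150:275],None,fx=3,fy=3,interpolation=cv2.INTER_CUBIC)
b=cv2.resize(im[60:250,298:438],None,fx=3,fy=3,interpolation=cv2.INTER_CUBIC)
o=np.zeros((570,800,3),np.uint8);o[:315,:375]=a;o[:,378:798]=b;cv2.imwrite('pics/crop.png',o)
C=cam('top')
P=ray([[213,157]],.049,C);print('ribs',P)
hsv=cv2.cvtColor(im,cv2.COLOR_BGR2HSV); m=cv2.inRange(hsv,(50,100,80),(85,255,255));m[:195]=0;m[:,:300]=0;m[:,335:]=0
n,l,s,c=cv2.connectedComponentsWithStats(m);print(s,c); print(ray(c[1:],.11,C))
E
```

```text
ribs [[0.59720936 0.23269464 0.049     ]]
[[     0      0    512    384 196536]
 [   311    205     10      9     72]] [[255.47790736 191.49360931]
 [315.80555556 208.94444444]]
[[ 0.43765073 -0.07809508  0.11      ]]
```

View pics/crop.png

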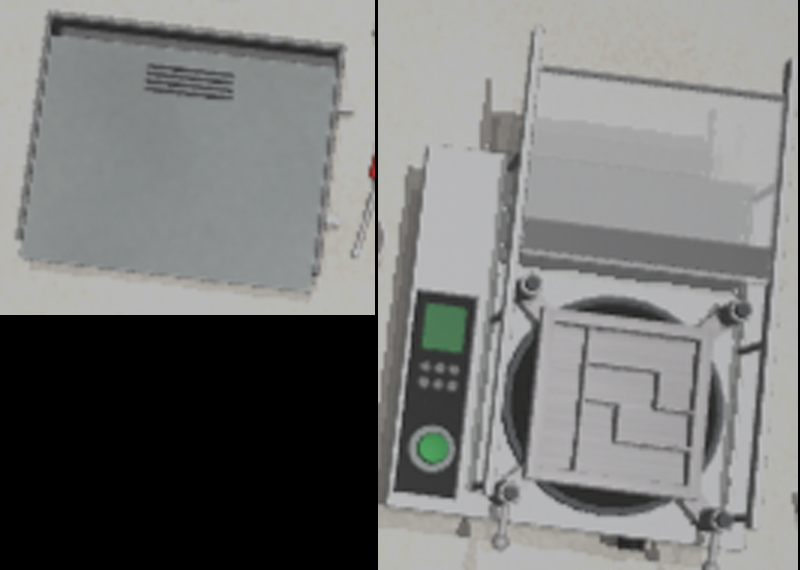

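The lid is slightly drawn (ribs at about crop (190,82)). The jig plate corners are about (542,307), (713,325), (696,500) and (525,482), and the posts are clearly visible.

```bash
python3 - <<'E'
from h import *
C=cam('top')
def A(p): p=np.array(p,float); return np.c_[150+(p[:,0]+.5)/3-.5,130+(p[:,1]+.5)/3-.5]
def B(p): p=np.array(p,float); return np.c_[298+(p[:,0]-378+.5)/3-.5,60+(p[:,1]+.5)/3-.5]
def fit(P,L): # yaw, origin from world P (n,2), local L
    L=np.array(L,float);P=P[:,:2];a=P-P.mean(0);b=L-L.mean(0)
    y=np.arctan2((b[:,0]*a[:,1]-b[:,1]*a[:,0]).sum(),(a*b).sum());c,s=np.cos(y),np.sin(y)
    Rm=np.array([[c,-s],[s,c]]);o=P.mean(0)-Rm@L.mean(0);print(np.rad2deg(y),o,'res',np.round((P-o-L@Rm.T)*1000,1).tolist())
fit(ray(B([(542,307),(713,325),(696,500),(525,482)]),.137,C),[(.083,.083),(.083,-.083),(-.083,-.083),(-.083,.083)])
fit(ray(B([(531,283),(741,310),(717,520),(510,491)]),.161,C),[(.1,.1),(.1,-.1),(-.1,-.1),(-.1,.1)])
fit(ray(A([(49,12),(343,45)]),.05,C),[(.12,.156),(.12,-.156)])
r=ray(A([(190,82),(49,37),(337,68),(312,295),(22,257)]),.049,C);print(r)
print(ray(B([(433,447)]),.115,C))
E
```

```text
-5.6205094851180615 [ 0.48229859 -0.2523683 ] res [[0.7, -1.3], [2.5, -0.8], [-0.6, 2.5], [-2.7, -0.4]]
-6.746328414816811 [ 0.4825784  -0.25039983] res [[-1.4, -0.2], [-0.0, 0.0], [0.8, 3.3], [0.6, -3.1]]
-5.4250665846165536 [0.53408428 0.23941595] res [[-0.2, -2.0], [0.2, 2.0]]
[[0.59720936 0.23269464 0.049     ]
 [0.64185792 0.38051492 0.049     ]
 [0.61481409 0.08061772 0.049     ]
 [0.37965767 0.10230689 0.049     ]
 [0.4129475  0.39895911 0.049     ]]
[[ 0.43816185 -0.07788638  0.115     ]]
```

Emit:
send_rows(
  linear=[
    [0,0,0],
    [0,0,0],
    [-0.0466,-0.0253,0],
    [-0.0466,-0.0253,0],
    [-0.0466,-0.0253,0],
    [-0.0466,-0.0253,0],
    [-0.0466,-0.0253,0],
    [-0.0466,-0.0253,0],
  ],
  twist=[
    [0,0,-0.56],
    [0,0,-0.56],
    [0,0,0],
    [0,0,0],
    [0,0,0],
    [0,0,0],
    [0,0,0],
    [0,0,0],
  ],
  gripper=[0,0,0,0,0,0,0,0],
)

```text
time: 1.1
ee_pos: [0.4214, 0.3496, 0.245]
tcp_rot: [-180.0, -0.0, 174.8]
wrist_force: [0.2, 0.8, 0.1]
opening: -0.0005
grasp_force: 0.0
```

Emit:
send_rows(
  linear=[
    [-0.0466,-0.0253,0],
    [-0.0466,-0.0253,0],
    [-0.0466,-0.0253,0],
    [-0.0466,-0.0253,0],
    [0,0,0.04],
    [0,0,0.04],
    [0,0,0.04],
    [0,0,0],
  ],
  twist=[
    [0,0,0],
    [0,0,0],
    [0,0,0],
    [0,0,0],
    [0,0,0],
    [0,0,0],
    [0,0,0],
    [0,0,0],
  ],
  gripper=[0,0,0,0,0,0,0,0],
)

```text
time: 2.1
ee_pos: [0.5948, 0.2324, 0.1216]
tcp_rot: [-179.8, -0.3, 174.8]
wrist_force: [0.1, -0.1, 0.6]
opening: 0.0001
grasp_force: 0.0
```

```bash
python3 - <<'E'
from h import *
o=bot.get_obs(); print({k:np.round(o[k],4) for k in('time','q','ee_pos','tcp_rot','wrist_force','opening')})
P=pose();im=camera('wrist');save('w1',im);delta([.597,.2335,.075],174.8)
print(proj([[.597,.2335,.05]],cam('wrist',P)))
E
```

```text
{'time': np.float64(2.1), 'q': array([2.13385e+01, 1.68599e+01, 1.01116e+01, 8.36317e+01, 1.00000e-03,
       2.65740e+01]), 'ee_pos': array([0.5948, 0.2324, 0.1216]), 'tcp_rot': array([-179.8309,   -0.3402,  174.764 ]), 'wrist_force': array([ 0.1372, -0.0753,  0.5547]), 'opening': np.float64(0.0001)}
shift(world) [ 0.0012  0.0007 -0.0495] tool [-0.0012  0.0009  0.0495] twist/10 [-0.007 -0.014 -0.003]
[[260.23987183 214.77132181]]
```

View pics/w1.png

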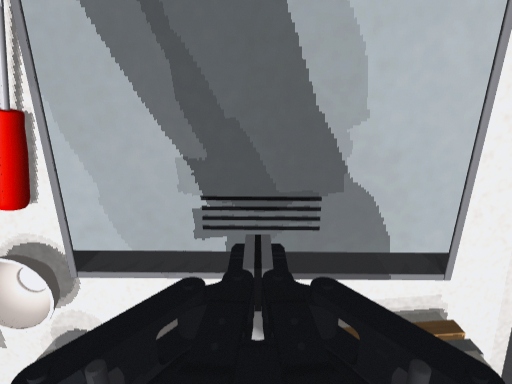

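The ribs sit at (261,213), matching the prediction (260,215). Descending to press.

Emit:
send_rows(
  linear=[
    [-0.001,0.001,0.025],
    [0,0,0.025],
    [0,0,0.003],
    [0,0,0.003],
    [0,0,0],
  ],
  twist=[
    [0,0,0],
    [0,0,0],
    [0,0,0],
    [0,0,0],
    [0,0,0],
  ],
  gripper=[0,0,0,0,0],
)

```text
time: 2.78
ee_pos: [0.5983, 0.2343, 0.0708]
tcp_rot: [180.0, 0.1, 174.8]
wrist_force: [-0.3, 0.3, -0.4]
opening: -0.0006
grasp_force: 0.0
```

Emit:
send_rows(
  linear=[
    [0,0,0.002],
    [0,0,0.002],
    [0,0,0],
  ],
  twist=[
    [0,0,0],
    [0,0,0],
    [0,0,0],
  ],
  gripper=[0,0,0],
)

```text
time: 3.15
ee_pos: [0.5976, 0.234, 0.0651]
tcp_rot: [-180.0, -0.0, 174.8]
wrist_force: [-0.5, 0.3, -0.1]
opening: 0.0002
grasp_force: 0.0
```

Emit:
send_rows(
  linear=[
    [0,0,0.001],
    [0,0,0.001],
    [0,0,0],
  ],
  twist=[
    [0,0,0],
    [0,0,0],
    [0,0,0],
  ],
  gripper=[0,0,0],
)

```text
time: 3.52
ee_pos: [0.5976, 0.234, 0.0632]
tcp_rot: [-180.0, -0.0, 174.8]
wrist_force: [-0.3, -0.7, -0.2]
opening: 0.0001
grasp_force: 0.0
```

Emit:
send_rows(
  linear=[
    [0,0,0.001],
    [0,0,0],
  ],
  twist=[
    [0,0,0],
    [0,0,0],
  ],
  gripper=[0,0],
)

```text
time: 3.78
ee_pos: [0.5979, 0.234, 0.0631]
tcp_rot: [180.0, 0.1, 174.8]
wrist_force: [-1.6, -0.4, 4.6]
opening: 0.0
grasp_force: 2.4
```

Emit:
send_rows(
  linear=[
    [0,0,0.001],
    [0.005,0,0],
    [0.012,0,0],
    [0.016,0,0],
    [0.016,0,0],
    [0.016,0,0],
    [0.016,0,0],
    [0.016,0,0],
  ],
  twist=[
    [0,0,0],
    [0,0,0],
    [0,0,0],
    [0,0,0],
    [0,0,0],
    [0,0,0],
    [0,0,0],
    [0,0,0],
  ],
  gripper=[0,0,0,0,0,0,0,0],
)

```text
time: 4.78
ee_pos: [0.5019, 0.2434, 0.063]
tcp_rot: [179.9, 0.2, 174.8]
wrist_force: [2.4, 0.7, 9.4]
opening: 0.0001
grasp_force: 4.4
```

Emit:
send_rows(
  linear=[
    [0.016,0,0],
    [0.016,0,0],
    [0.016,0,0],
    [0.016,0,0],
    [0.016,0,0],
    [0.012,0,0],
    [0,0,0],
  ],
  twist=[
    [0,0,0],
    [0,0,0],
    [0,0,0],
    [0,0,0],
    [0,0,0],
    [0,0,0],
    [0,0,0],
  ],
  gripper=[0,0,0,0,0,0,0],
)

```text
time: 5.65
ee_pos: [0.4097, 0.2524, 0.063]
tcp_rot: [179.8, 0.1, 174.8]
wrist_force: [-1.4, 3.1, 8.7]
opening: -0.0002
grasp_force: 4.5
```

```bash
python3 - <<'E'
from h import *
im=camera('top');save('t1',im)
a=cv2.resize(im[125:300,145:285],None,fx=3,fy=3,interpolation=cv2.INTER_CUBIC);save('t1c',a)
E
```

```text
(no output)
```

View pics/t1c.png

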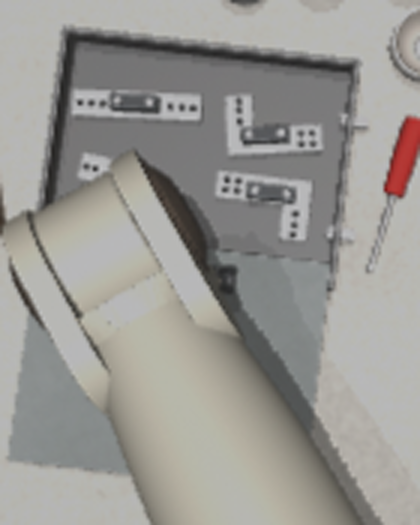

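The lid is about 0.19 m open, and all four block types show: bar, two Ls, and a Z partly hidden by the arm. I'll pull to the end and then get the arm clear.

Emit:
send_rows(
  linear=[
    [0.008,0,0],
    [0.008,0,0],
    [0.008,0,0],
    [0.006,0,0],
    [0,0,0],
  ],
  twist=[
    [0,0,0],
    [0,0,0],
    [0,0,0],
    [0,0,0],
    [0,0,0],
  ],
  gripper=[0,0,0,0,0],
)

```text
time: 6.32
ee_pos: [0.3806, 0.2547, 0.063]
tcp_rot: [179.9, 0.2, 174.8]
wrist_force: [1.4, -0.7, 10.3]
opening: -0.0002
grasp_force: 4.7
```

Emit:
send_rows(
  linear=[
    [0,0,-0.03],
    [0,0,-0.05],
    [0,0,-0.06],
    [0,0,-0.06],
    [0,0.045,0],
    [0,0.045,0],
    [0,0.045,0],
    [0,0,0],
  ],
  twist=[
    [0,0,0],
    [0,0,0],
    [0,0,0],
    [0,0,1],
    [0,0,1],
    [0,0,1],
    [0,0,1],
    [0,0,1],
  ],
  gripper=[0,0,0,0,40,40,40,40],
)

```text
time: 7.32
ee_pos: [0.4375, 0.3769, 0.2589]
tcp_rot: [-179.8, 0.0, 124.5]
wrist_force: [-1.0, -0.0, -0.3]
opening: 0.034
grasp_force: 0.0
```

Emit:
send_rows(
  linear=[
    [0,0,0],
    [0,0,0],
    [0,0,0],
    [0,0,0],
    [0,0,0],
  ],
  twist=[
    [0,0,1],
    [0,0,1],
    [0,0,1],
    [0,0,1],
    [0,0,0],
  ],
  gripper=[40,40,40,40,40],
)

```text
time: 7.95
ee_pos: [0.4365, 0.3749, 0.2612]
tcp_rot: [-180.0, 0.0, 84.8]
wrist_force: [-0.0, 0.0, -0.1]
opening: 0.034
grasp_force: 0.0
```

```bash
python3 - <<'E'
from h import *
o=bot.get_obs(); print({k:np.round(o[k],4) for k in('time','q','ee_pos','tcp_rot','wrist_force','opening')})
im=camera('top');save('t2',im)
P=pose();w=camera('wrist');save('w2',w)
o=np.zeros((530,800,3),np.uint8);a=cv2.resize(im[125:300,145:285],None,fx=3,fy=3,interpolation=cv2.INTER_CUBIC);o[:525,:420]=a
o[:280,425:425+373]=cv2.resize(w,(373,280));save('t2c',o)
E
```

```text
{'time': np.float64(7.95), 'q': array([4.065530e+01, 8.950500e+00, 1.623080e+01, 9.728400e+01,
       1.300000e-03, 1.358165e+02]), 'ee_pos': array([0.4365, 0.3749, 0.2612]), 'tcp_rot': array([-1.799965e+02,  1.700000e-03,  8.483880e+01]), 'wrist_force': array([-0.0024,  0.0144, -0.0748]), 'opening': np.float64(0.034)}
```

View pics/t2c.png

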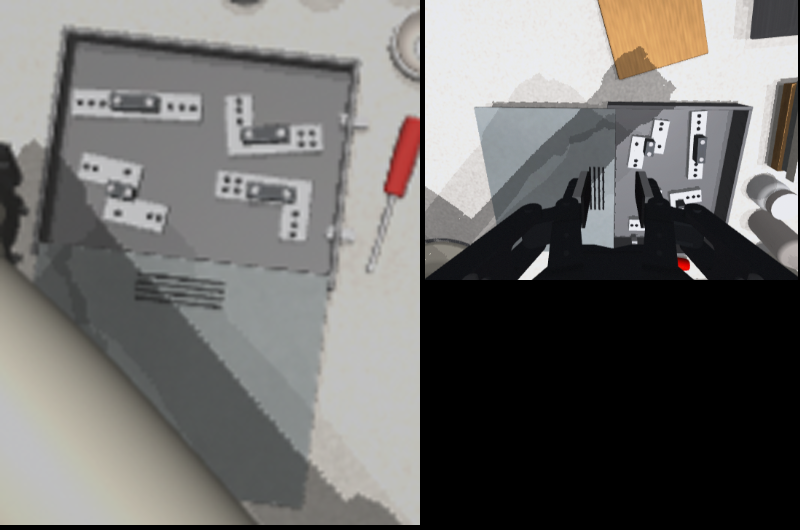

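Now all four blocks show: bar at crop (137,104), L-top (272,125), L-bottom (268,203), Z (122,192), with the lid ribs at (180,290). Measuring them.

```bash
cat >> h.py <<'E'
def blocks(im,C,boxes,z=.018,show=None,f=4,thr=165):
    g=cv2.cvtColor(im,cv2.COLOR_RGB2GRAY); out={}
    for n,(x0,y0,x1,y1) in boxes.items():
        r=cv2.resize(g[y0:y1,x0:x1],None,fx=f,fy=f,interpolation=cv2.INTER_CUBIC)
        m=cv2.morphologyEx(((r>thr)).astype(np.uint8)*255,cv2.MORPH_OPEN,np.ones((3,3)))
        cs=cv2.findContours(m,cv2.RETR_EXTERNAL,cv2.CHAIN_APPROX_NONE)[0]
        cs=[c for c in cs if cv2.contourArea(c)>60]
        p=np.vstack(cs)[:,0,:]; uv=np.c_[x0+(p[:,0]+.5)/f-.5,y0+(p[:,1]+.5)/f-.5]
        w=(ray(uv,z,C)[:,:2]*1000).astype(np.float32)
        (cx,cy),(a,b),th=cv2.minAreaRect(w)
        if a<b: th+=90; a,b=b,a
        out[n]=(cx/1000,cy/1000,(th+90)%180-90,a,b)
    return out
E
python3 - <<'E'
from h import *
im=cv2.cvtColor(cv2.imread('pics/t2.png'),cv2.COLOR_BGR2RGB);C=cam('top')
cr=dict(bar=(64,80,210,128),La=(220,90,330,160),Lb=(210,166,318,246),Z=(72,148,175,238))
bx={k:(145+a//3,125+b//3,145+c//3,125+d//3) for k,(a,b,c,d) in cr.items()}
for k,v in blocks(im,C,bx).items(): print(k,np.round(v,4))
E
```

```text
bar [  0.5935   0.3086  88.3932 135.279   27.0641]
La [  0.5763   0.1623 -86.7903  99.8968  62.015 ]
Lb [ 0.4886  0.1733 84.1984 99.7665 62.6027]
Z [ 0.5002  0.3204 77.5025 99.3251 62.6629]
```

Emit:
send_rows(
  linear=[
    [-0.0567,0.009,-0.0025],
    [-0.0567,0.009,-0.0025],
    [-0.0567,0.009,-0.0025],
    [-0.0567,0.009,-0.0025],
    [-0.0567,0.009,-0.0025],
    [-0.0567,0.009,-0.0025],
  ],
  twist=[
    [0,0,0],
    [0,0,0],
    [0,0,0],
    [0,0,0],
    [0,0,0],
    [0,0,0],
  ],
  gripper=[40,40,40,40,40,40],
)

```text
time: 8.8
ee_pos: [0.4591, 0.0294, 0.2766]
tcp_rot: [180.0, -0.0, 85.0]
wrist_force: [1.5, 0.3, -0.1]
opening: 0.0344
grasp_force: 0.0
```

Emit:
send_rows(
  linear=[
    [-0.0567,0.009,-0.0025],
    [-0.0567,0.009,-0.0025],
    [-0.0567,0.009,-0.0025],
    [-0.0567,0.009,-0.0025],
    [-0.0567,0.009,-0.0025],
    [-0.0567,0.009,-0.0025],
    [0,0,0],
    [0,0,0],
  ],
  twist=[
    [0,0,0],
    [0,0,0],
    [0,0,0],
    [0,0,0],
    [0,0,0],
    [0,0,0],
    [0,0,0],
    [0,0,0],
  ],
  gripper=[40,40,40,40,40,40,40,40],
)

```text
time: 9.8
ee_pos: [0.4819, -0.3124, 0.2911]
tcp_rot: [-180.0, -0.0, 84.8]
wrist_force: [-0.3, 0.7, -0.1]
opening: 0.0344
grasp_force: 0.0
```

```bash
python3 - <<'E'
from h import *
o=bot.get_obs(); print({k:np.round(o[k],4) for k in('time','ee_pos','tcp_rot')})
w=camera('wrist');save('w3',w)
E
```

```text
{'time': np.float64(9.8), 'ee_pos': array([ 0.4819, -0.3124,  0.2911]), 'tcp_rot': array([-1.799727e+02, -2.890000e-02,  8.484380e+01])}
```

View pics/w3.png

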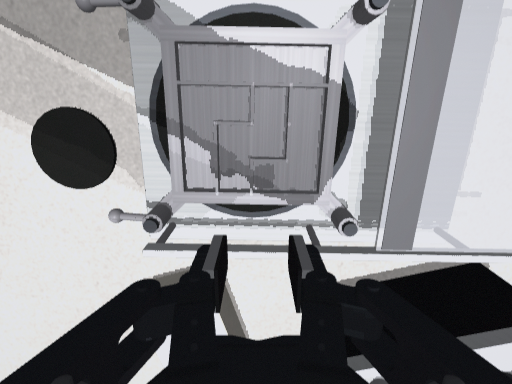

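The jig is at pixels (175..331, 42..192), the cover edge at the right and the posts at the corners. I'll enlarge it with the current estimate overlaid, to correct it.

```bash
cat >> h.py <<'E'
def m2w(L,o,y):
    L=np.atleast_2d(np.array(L,float));c,s=np.cos(np.radians(y)),np.sin(np.radians(y))
    r=np.array([[c,-s],[s,c]]);q=L.copy();q[:,:2]=L[:,:2]@r.T+o;return q
E
python3 - <<'E'
from h import *
im=cv2.imread('pics/w3.png');P=(np.array([.4819,-.3124,.2911]),rot([-179.9727,-.0289,84.8438]));C=cam('wrist',P)
x0,y0,f=155,15,3
a=cv2.resize(im[y0:215,x0:355],None,fx=f,fy=f,interpolation=cv2.INTER_CUBIC)[:600]
for h,col in((.083,(0,0,255)),(.0705,(0,255,0))):
    uv=proj(m2w([(h,h,.137),(h,-h,.137),(-h,-h,.137),(-h,h,.137)],[.4825,-.2515],-6.0),C);print(uv.round(1).tolist())
    q=((uv-[x0,y0]+.5)*f-.5)
    for k in range(4):
        p,r=q[k],q[(k+1)%4]
        for t in np.arange(0,1,.05): 
            b=(p+(r-p)*t).round().astype(int); e=(p+(r-p)*(t+.015)).round().astype(int); cv2.line(a,tuple(b.tolist()),tuple(e.tolist()),col,1)
cv2.imwrite('pics/w3c.png',a)
E
```

```text
[[347.8, 25.8], [330.3, 203.6], [173.1, 201.4], [158.8, 22.6]]
[[332.3, 41.4], [319.4, 192.2], [184.2, 190.2], [174.2, 38.8]]
```

View pics/w3c.png

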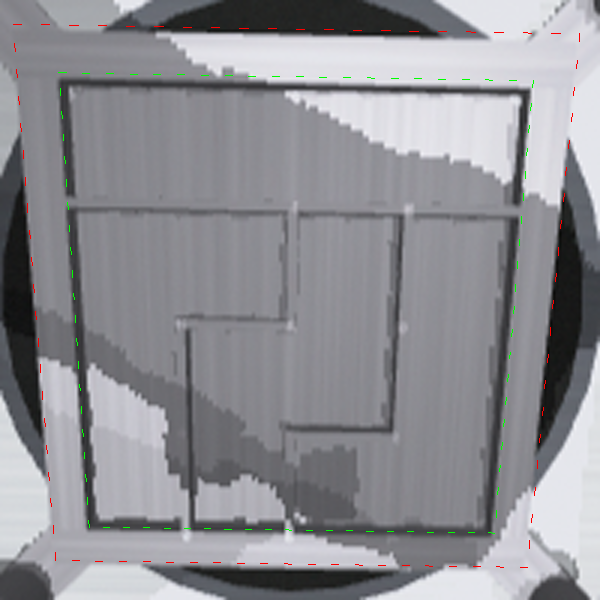

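```bash
cat >> h.py <<'E'
def fit(P,L):
    L=np.array(L,float);P=P[:,:2];a=P-P.mean(0);b=L-L.mean(0)
    y=np.arctan2((b[:,0]*a[:,1]-b[:,1]*a[:,0]).sum(),(a*b).sum());c,s=np.cos(y),np.sin(y)
    Rm=np.array([[c,-s],[s,c]]);o=P.mean(0)-Rm@L.mean(0);print(np.rad2deg(y),o,'res',np.round((P-o-L@Rm.T)*1000,1).tolist())
E
python3 - <<'E'
from h import *
P=(np.array([.4819,-.3124,.2911]),rot([-179.9727,-.0289,84.8438]));C=cam('wrist',P)
q=lambda p:(np.array(p,float)+.5)/3-.5+[155,15]
L=np.array([(1,1),(1,-1),(-1,-1),(-1,1)])
fit(ray(q([(529,90),(493,532),(91,526),(60,79)]),.137,C),L*.0705)
fit(ray(q([(574,41),(529,567),(57,560),(17,33)]),.137,C),L*.083)
E
```

```text
-5.9912061349984995 [ 0.48235612 -0.25247904] res [[-1.0, -1.5], [-0.3, 1.2], [1.0, 1.1], [0.3, -0.8]]
-5.8266905323790095 [ 0.48266364 -0.25260467] res [[-1.5, -1.0], [0.3, 0.8], [0.2, 1.4], [1.0, -1.1]]
```

Emit:
send_rows(
  linear=[
    [0.0531,0.0012,0],
    [0.0531,0.0012,0],
    [0.0531,0.0012,0],
    [0.0531,0.0012,0],
    [0.0531,0.0012,0],
    [0.0531,0.0012,0],
    [0.0531,0.0012,0],
    [0.0531,0.0012,0],
  ],
  twist=[
    [0,0,0],
    [0,0,0],
    [0,0,0],
    [0,0,0],
    [0,0,0],
    [0,0,0],
    [0,0,0],
    [0,0,0],
  ],
  gripper=[40,40,40,40,40,40,40,40],
)

```text
time: 10.85
ee_pos: [0.5293, 0.1126, 0.2921]
tcp_rot: [179.9, -0.0, 85.0]
wrist_force: [1.1, -0.2, -0.2]
opening: 0.0344
grasp_force: 0.0
```

Emit:
send_rows(
  linear=[
    [0,0,0.04],
    [0,0,0.04],
    [0,0,0.039],
    [0,0,0],
    [0,0,0],
  ],
  twist=[
    [0,0,0],
    [0,0,0],
    [0,0,0],
    [0,0,0],
    [0,0,0],
  ],
  gripper=[40,40,40,40,40],
)

```text
time: 11.48
ee_pos: [0.5304, 0.1103, 0.1744]
tcp_rot: [179.9, -0.0, 84.8]
wrist_force: [-0.4, 0.7, 0.3]
opening: 0.0341
grasp_force: 0.0
```

```bash
python3 - <<'E'
from h import *
P=pose();w=camera('wrist');save('w4',w);C=cam('wrist',P);print(P[0])
T={'La':(.5763,.1623,-86.8),'Lb':(.4886,.1733,84.2),'Z':(.5002,.3204,77.5),'bar':(.5935,.3086,88.4)}
bx={}
for k in T:
    L=.068 if k=='bar' else .05; W=.014 if k=='bar' else .032
    uv=proj(m2w([(L,W,.018),(L,-W,.018),(-L,-W,.018),(-L,W,.018)],T[k][:2],T[k][2]),C)
    a=np.floor(uv.min(0)-7).astype(int);b=np.ceil(uv.max(0)+7).astype(int);print(k,a,b)
    if a.min()>=0 and b[1]<384 and b[0]<512: bx[k]=(a[0],a[1],b[0],b[1])
for t in(120,150,175):
  for k in bx:
    try: print(t,k,np.round(blocks(w,C,{k:bx[k]},thr=t)[k],4))
    except Exception as e: print(t,k,e)
E
```

```text
[0.53040038 0.11025432 0.17439784]
La [252  59] [342 187]
Lb [164  60] [249 181]
Z [ 149 -156] [251  21]
bar [ 285 -177] [338  44]
120 La [  0.5758   0.1619 -89.9978 129.5855  83.8674]
120 Lb [  0.4864   0.1773  84.0304 106.8704  82.3636]
150 La [  0.5758   0.1625 -89.9978 128.4545  83.8046]
150 Lb [  0.4869   0.1775  84.3081 105.9153  81.6442]
175 La [  0.5755   0.1638 -85.3684 100.6035  64.8307]
175 Lb [ 0.5047  0.1779 83.7562 89.7564 28.8302]
```

View pics/w4.png

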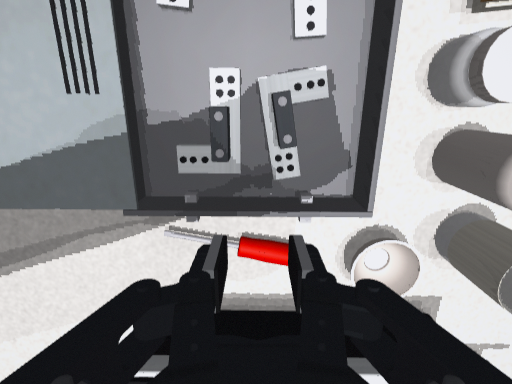

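The Ls show at (225,120) for Lb and (290,120) for La, with the arm's shadow across Lb's lower half. I'll rescan thresholds only.

```bash
python3 - <<'E'
from h import *
w=cv2.cvtColor(cv2.imread('pics/w4.png'),cv2.COLOR_BGR2RGB);P=(np.array([.5304,.11025,.1744]),rot([179.9,0,84.8]));P=(pose());C=cam('wrist',P)
g=cv2.cvtColor(w,cv2.COLOR_RGB2GRAY);print('lit floor',g[60,190],'lit blk',g[74,215],'sh floor',g[130,190],'sh blk',g[150,182],g[165,232],'rib',g[135,220])
for t in(156,160,164,168):
  for k,b in dict(La=(252,59,342,187),Lb=(170,60,249,181)).items():
    try: print(t,k,np.round(blocks(w,C,{k:b},thr=t)[k],4))
    except Exception as e: print(t,k,e)
fit(ray([(209,68),(240,67),(240,174),(178,174)],.018,C),[(.05,-.004),(.05,-.032),(-.05,-.032),(-.05,.032)])
fit(ray([(300,176),(276,180),(260,78),(326,66)],.018,C),[(.05,-.004),(.05,-.032),(-.05,-.032),(-.05,.032)])
E
```

```text
lit floor 159 lit blk 239 sh floor 76 sh blk 153 153 rib 69
156 La [  0.5764   0.169   89.9793 115.4785  83.9371]
156 Lb [  0.4904   0.1784  84.2889 103.5305  75.9827]
160 La [  0.5755   0.1708 -86.5782 116.2554  77.5544]
160 Lb [ 0.4957  0.1847 77.3478 97.4926 60.6037]
164 La [  0.5711   0.1699 -88.047  115.9328  70.6946]
164 Lb [ 0.5099  0.1801 84.2888 96.434  37.6515]
168 La [  0.5729   0.1634 -86.1091 101.2285  70.6824]
168 Lb [ 0.5097  0.1774 84.2369 90.5546 37.4213]
84.29129902316545 [0.48751709 0.17300346] res [[-0.0, 0.0], [0.7, 1.1], [-0.3, -0.3], [-0.4, -0.9]]
-85.60176440116189 [0.57728072 0.16221844] res [[-1.4, -0.0], [1.4, 0.1], [1.1, 0.0], [-1.1, -0.1]]
```

Emit:
send_rows(
  linear=[
    [0.0247,-0.0172,0],
    [0.0247,-0.0173,0.02],
    [0,0,0.05],
    [0,0,0.045],
    [0,0,0.015],
    [0,0,0.009],
    [0,0,0],
    [0,0,0],
  ],
  twist=[
    [0,0,0.055],
    [0,0,0],
    [0,0,0],
    [0,0,0],
    [0,0,0],
    [0,0,0],
    [0,0,0],
    [0,0,0],
  ],
  gripper=[40,40,40,40,40,40,40,40],
)

```text
time: 12.52
ee_pos: [0.5017, 0.1623, 0.0349]
tcp_rot: [179.9, -0.1, 84.2]
wrist_force: [-0.0, -0.4, -0.2]
opening: 0.0342
grasp_force: 0.0
```

Emit:
send_rows(
  linear=[
    [0,0,0],
    [0,0,0],
    [0,0,0],
    [0,0,0],
    [0,0,0],
    [0,0,0],
  ],
  twist=[
    [0,0,0],
    [0,0,0],
    [0,0,0],
    [0,0,0],
    [0,0,0],
    [0,0,0],
  ],
  gripper=[5,5,5,5,5,5],
  grip_force=50,
)

```text
time: 13.28
ee_pos: [0.5014, 0.1622, 0.0344]
tcp_rot: [179.9, -0.0, 84.2]
wrist_force: [-0.2, -0.9, 6.6]
opening: 0.015
grasp_force: 50.1
```

Emit:
send_rows(
  linear=[
    [0,0,-0.01],
    [0,0,-0.04],
    [0,0,-0.05],
    [0,0,-0.05],
    [0,0,-0.05],
    [-0.0491,0.0081,0],
    [-0.0491,0.0081,0],
    [-0.0491,0.0081,0],
  ],
  twist=[
    [0,0,0],
    [0,0,0],
    [0,0,0],
    [0,0,0],
    [0,0,0],
    [0,0,0.015],
    [0,0,0],
    [0,0,0],
  ],
  gripper=[5,5,5,5,5,5,5,5],
)

```text
time: 14.28
ee_pos: [0.5096, 0.0117, 0.2338]
tcp_rot: [180.0, 0.0, 84.1]
wrist_force: [0.7, 0.2, -1.8]
opening: 0.015
grasp_force: 49.2
```

Emit:
send_rows(
  linear=[
    [-0.0491,0.0081,0],
    [-0.0491,0.0081,0],
    [-0.0491,0.0081,0],
    [-0.0491,0.0081,0],
    [-0.0491,0.0081,0],
    [-0.0491,0.0081,0],
    [0,0,0],
    [0,0,0],
  ],
  twist=[
    [0,0,0],
    [0,0,0],
    [0,0,0],
    [0,0,0],
    [0,0,0],
    [0,0,0],
    [0,0,0],
    [0,0,0],
  ],
  gripper=[5,5,5,5,5,5,5,5],
)

```text
time: 15.28
ee_pos: [0.5275, -0.2848, 0.2333]
tcp_rot: [-180.0, -0.0, 84.0]
wrist_force: [-0.0, 0.3, -2.1]
opening: 0.0145
grasp_force: 49.3
```

```bash
python3 - <<'E'
from h import *
o=bot.get_obs(); print({k:np.round(o[k],4) for k in('time','ee_pos','tcp_rot','opening')})
w=camera('wrist');save('w5',w);delta([.5294,-.2845,.165],84.05)
E
```

```text
{'time': np.float64(15.275), 'ee_pos': array([ 0.5275, -0.2848,  0.2333]), 'tcp_rot': array([-1.799663e+02, -3.000000e-02,  8.403780e+01]), 'opening': np.float64(0.0145)}
shift(world) [ 0.0018 -0.0002 -0.0685] tool [-0.0001  0.0018  0.0685] twist/10 [-0.001 -0.002  0.004]
```

View pics/w5.png

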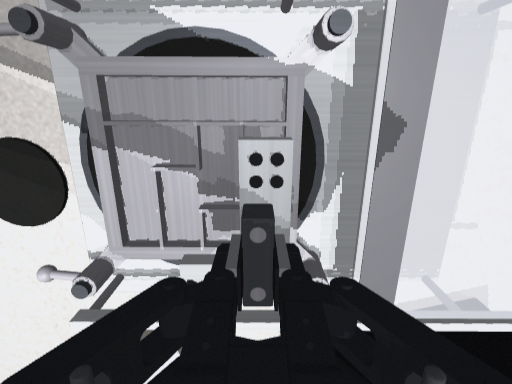

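The held L shows its bar end at (239..294,139), over the back pocket. Checking its offset in the hand.

```bash
python3 - <<'E'
from h import *
P=pose();C=cam('wrist',P)
X=ray([(239,139),(294,139)],P[0][2]-.0164,C); print((X-P[0])@P[1])
# jig check from this view: pocket region corners far: (103,75)TL  (289,75)TR
print(m2w([(.0705,.0705,.137),(-.0705,.0705,.137)],[.4825,-.2525],-5.95), ray([(288,75),(103,75)],.137,C))
E
```

```text
[[ 0.06019475 -0.00929325  0.01642179]
 [ 0.06020641  0.0184626   0.01641649]]
[[ 0.55992827 -0.18968787  0.137     ]
 [ 0.41968787 -0.17507173  0.137     ]] [[ 0.5599215  -0.18985309  0.137     ]
 [ 0.42476509 -0.17591105  0.137     ]]
```

Emit:
send_rows(
  linear=[
    [-0.0005,0.0018,0.03],
    [0,0,0.03],
    [0,0,0.006],
    [0,0,0],
    [0,0,0],
  ],
  twist=[
    [0,0,0],
    [0,0,0],
    [0,0,0],
    [0,0,0],
    [0,0,0],
  ],
  gripper=[5,5,5,5,5],
)

```text
time: 15.95
ee_pos: [0.53, -0.2856, 0.169]
tcp_rot: [179.9, 0.0, 84.1]
wrist_force: [0.4, -0.1, -2.0]
opening: 0.0146
grasp_force: 49.2
```

Emit:
send_rows(
  linear=[
    [0,0,0.003],
    [0,0,0.003],
    [0,0,0.003],
    [0,0,0],
  ],
  twist=[
    [0,0,0],
    [0,0,0],
    [0,0,0],
    [0,0,0],
  ],
  gripper=[5,5,5,5],
)

```text
time: 16.45
ee_pos: [0.5293, -0.2856, 0.1579]
tcp_rot: [-180.0, -0.0, 84.1]
wrist_force: [0.5, -0.4, -1.9]
opening: 0.0146
grasp_force: 49.2
```

Emit:
send_rows(
  linear=[
    [0,0,0.0025],
    [0,0,0.0015],
    [0,0,0.001],
    [0,0,0],
  ],
  twist=[
    [0,0,0],
    [0,0,0],
    [0,0,0],
    [0,0,0],
  ],
  gripper=[5,5,5,5],
)

```text
time: 16.95
ee_pos: [0.5294, -0.2857, 0.1535]
tcp_rot: [180.0, 0.0, 84.1]
wrist_force: [-0.4, -0.2, -0.1]
opening: 0.015
grasp_force: 49.5
```

Emit:
send_rows(
  linear=[
    [0,0,0],
    [0,0,0],
    [0,0,-0.03],
    [0,0,-0.05],
    [0,0,0],
    [0.0502,0.0075,0],
    [0.0502,0.0075,0],
    [0.0502,0.0075,0],
  ],
  twist=[
    [0,0,0],
    [0,0,0],
    [0,0,0],
    [0,0,-0.525],
    [0,0,-0.5],
    [0,0,0],
    [0,0,0],
    [0,0,0],
  ],
  gripper=[35,35,35,35,35,40,40,40],
)

```text
time: 17.95
ee_pos: [0.5405, -0.1325, 0.2334]
tcp_rot: [180.0, 0.0, 94.3]
wrist_force: [0.9, 0.6, 0.2]
opening: 0.0342
grasp_force: 0.0
```

```bash
cat > top.py <<'E'
from h import *
o=bot.get_obs(); print({k:np.round(o[k],4) for k in('time','ee_pos','tcp_rot','opening')})
im=camera('top');save('top_%05d'%(o['time']*100),im);C=cam('top')
cr=dict(bar=(64,80,210,128),La=(220,90,330,160),Lb=(210,166,318,246),Z=(72,148,175,238))
for k,(a,b,c,d) in cr.items():
    try: print(k,np.round(blocks(im,C,{k:(145+a//3,125+b//3,145+c//3,125+d//3)})[k],4))
    except Exception as e: print(k,'none')
# seated view: sat L / pieces over the jig, z .137
E
python3 top.py
```

```text
{'time': np.float64(17.95), 'ee_pos': array([ 0.5405, -0.1325,  0.2334]), 'tcp_rot': array([1.79970e+02, 5.30000e-03, 9.42843e+01]), 'opening': np.float64(0.0342)}
bar [  0.5935   0.3086  88.3932 135.279   27.0641]
La [  0.5763   0.1624 -86.75    99.845   62.0164]
Lb none
Z [ 0.5001  0.3205 77.5025 99.3251 62.8474]
```

Emit:
send_rows(
  linear=[
    [0.05,0.0073,0],
    [0.05,0.0073,0],
    [0.05,0.0073,0],
    [0.05,0.0073,0],
    [0.05,0.0073,0],
    [0.05,0.0073,0],
    [0,0,0.05],
    [0,0,0],
  ],
  twist=[
    [0,0,0],
    [0,0,0],
    [0,0,0],
    [0,0,0],
    [0,0,0],
    [0,0,0],
    [0,0,0],
    [0,0,0],
  ],
  gripper=[40,40,40,40,40,40,40,40],
)

```text
time: 19.0
ee_pos: [0.5597, 0.1686, 0.1796]
tcp_rot: [-179.6, 0.1, 94.4]
wrist_force: [0.3, 0.2, 0.3]
opening: 0.0344
grasp_force: 0.0
```

```bash
python3 - <<'E'
from h import *
delta([.562,.1703,.035],94)
E
```

```text
shift(world) [ 0.0023  0.0017 -0.1446] tool [0.0018 0.0034 0.1445] twist/10 [-0.039  0.009  0.038]
```

Emit:
send_rows(
  linear=[
    [0,0,0.04],
    [0,0,0.04],
    [0,0,0.04],
    [0,0,0],
    [0,0,0],
  ],
  twist=[
    [0,0,0.03],
    [0,0,0],
    [0,0,0],
    [0,0,0],
    [0,0,0],
  ],
  gripper=[40,40,40,40,40],
)

```text
time: 19.62
ee_pos: [0.5629, 0.1686, 0.0662]
tcp_rot: [179.8, -0.0, 94.0]
wrist_force: [0.1, 0.2, 1.5]
opening: 0.0342
grasp_force: 0.0
```

Emit:
send_rows(
  linear=[
    [0.0015,0,0.012],
    [0,0,0.01],
    [0,0,0.006],
    [0,0,0],
    [0,0,0],
  ],
  twist=[
    [0,0,0],
    [0,0,0],
    [0,0,0],
    [0,0,0],
    [0,0,0],
  ],
  gripper=[40,40,40,40,40],
)

```text
time: 20.25
ee_pos: [0.5616, 0.1702, 0.0355]
tcp_rot: [180.0, -0.0, 94.0]
wrist_force: [1.2, 0.5, 0.3]
opening: 0.0344
grasp_force: 0.0
```

Emit:
send_rows(
  linear=[
    [0,0,0],
    [0,0,0],
    [0,0,0],
    [0,0,0],
    [0,0,0],
    [0,0,0],
  ],
  twist=[
    [0,0,0],
    [0,0,0],
    [0,0,0],
    [0,0,0],
    [0,0,0],
    [0,0,0],
  ],
  gripper=[5,5,5,5,5,5],
)

```text
time: 21.0
ee_pos: [0.5619, 0.1702, 0.0358]
tcp_rot: [179.9, -0.0, 94.0]
wrist_force: [-0.8, 0.6, 5.5]
opening: 0.0149
grasp_force: 50.8
```

Emit:
send_rows(
  linear=[
    [0,0,-0.01],
    [0,0,-0.04],
    [0,0,-0.05],
    [0,0,-0.05],
    [0,0,-0.05],
    [-0.0486,-0.0095,0],
    [-0.0486,-0.0095,0],
    [-0.0486,-0.0095,0],
  ],
  twist=[
    [0,0,0],
    [0,0,0],
    [0,0,0],
    [0,0,0.5],
    [0,0,0.495],
    [0,0,0],
    [0,0,0],
    [0,0,0],
  ],
  gripper=[5,5,5,5,5,5,5,5],
)

```text
time: 22.0
ee_pos: [0.5173, 0.0268, 0.2354]
tcp_rot: [-180.0, 0.0, 84.1]
wrist_force: [0.4, -0.4, -0.8]
opening: 0.0149
grasp_force: 50.0
```

Emit:
send_rows(
  linear=[
    [-0.0486,-0.0095,0],
    [-0.0486,-0.0095,0],
    [-0.0486,-0.0095,0],
    [-0.0486,-0.0095,0],
    [-0.0486,-0.0095,0],
    [-0.0486,-0.0095,0],
    [0,0,0],
    [0,0,0],
  ],
  twist=[
    [0,0,0],
    [0,0,0],
    [0,0,0],
    [0,0,0],
    [0,0,0],
    [0,0,0],
    [0,0,0],
    [0,0,0],
  ],
  gripper=[5,5,5,5,5,5,5,5],
)

```text
time: 23.0
ee_pos: [0.4311, -0.2559, 0.2353]
tcp_rot: [-180.0, -0.0, 84.0]
wrist_force: [-0.1, 0.6, -1.4]
opening: 0.0147
grasp_force: 50.0
```

```bash
python3 - <<'E'
from h import *
P=pose();w=camera('wrist');save('w6',w);delta([.4318,-.2563,.170],84.05);C=cam('wrist',P)
# foot end of held block is toward +tool x: edge at x=41 from rib, y (tool=block y here) -18..46
zt=P[0][2]-.0178
uv=proj(P[0]+np.array([(.041,-.018,.0178),(.041,.046,.0178)])@P[1].T,C);print(uv)
g=cv2.cvtColor(w,cv2.COLOR_RGB2GRAY).astype(int)
for u in (250,262,275,290,300): c=g[100:220,u];d=np.diff(c);k=np.argsort(-abs(d))[:4];print(u,[(100+int(i),int(d[i])) for i in sorted(k)])
r=int(uv[0][1])+8; d=np.diff(g[r,200:420]);k=np.argsort(-abs(d))[:8];print(r,[(200+int(i),int(d[i])) for i in sorted(k)])
E
```

```text
shift(world) [ 0.0005 -0.0008 -0.0653] tool [-0.0008  0.0005  0.0653] twist/10 [-0.001 -0.002  0.004]
[[223.43699479 175.32401165]
 [344.21617342 175.3749007 ]]
250 [(144, 47), (173, 67), (202, -50), (203, -64)]
262 [(144, 49), (173, 67), (202, -51), (203, -66)]
275 [(142, -35), (143, -36), (144, 32), (173, 69)]
290 [(173, 67), (192, -79), (204, 78), (205, 61)]
300 [(142, -32), (143, -37), (144, 33), (173, 66)]
183 [(217, 57), (354, -83), (359, 111), (362, -84), (366, 113), (400, -153), (402, 133), (417, -130)]
```

Emit:
send_rows(
  linear=[
    [-0.001,0.0003,0.03],
    [0,0,0.03],
    [0,0,0.006],
    [0,0,0],
    [0,0,0.003],
    [0,0,0.003],
    [0,0,0.003],
    [0,0,0],
  ],
  twist=[
    [0,0,0],
    [0,0,0],
    [0,0,0],
    [0,0,0],
    [0,0,0],
    [0,0,0],
    [0,0,0],
    [0,0,0],
  ],
  gripper=[5,5,5,5,5,5,5,5],
)

```text
time: 24.05
ee_pos: [0.4314, -0.2571, 0.1601]
tcp_rot: [-180.0, -0.0, 84.1]
wrist_force: [-0.5, -0.0, -1.6]
opening: 0.0148
grasp_force: 49.9
```

Emit:
send_rows(
  linear=[
    [0,0,0.0025],
    [0,0,0.0015],
    [0,0,0.001],
    [0,0,0],
  ],
  twist=[
    [0,0,0],
    [0,0,0],
    [0,0,0],
    [0,0,0],
  ],
  gripper=[5,5,5,5],
)

```text
time: 24.55
ee_pos: [0.4315, -0.2571, 0.1552]
tcp_rot: [-180.0, -0.0, 84.1]
wrist_force: [-1.6, -0.6, -1.0]
opening: 0.0149
grasp_force: 49.9
```

Emit:
send_rows(
  linear=[
    [0,0,0],
    [0,0,0],
    [0,0,-0.03],
    [0,0,-0.05],
    [0.0526,-0.0053,0],
    [0.0526,-0.0053,0],
    [0.0526,-0.0053,0],
    [0.0526,-0.0053,0],
  ],
  twist=[
    [0,0,0],
    [0,0,0],
    [0,0,0],
    [0,0,0.655],
    [0,0,0],
    [0,0,0],
    [0,0,0],
    [0,0,0],
  ],
  gripper=[35,35,35,35,40,40,40,40],
)

```text
time: 25.55
ee_pos: [0.4562, -0.0456, 0.2356]
tcp_rot: [179.9, -0.0, 77.5]
wrist_force: [-0.1, 0.2, 0.2]
opening: 0.0342
grasp_force: 0.0
```

```bash
python3 top.py
```

```text
{'time': np.float64(25.55), 'ee_pos': array([ 0.4562, -0.0456,  0.2356]), 'tcp_rot': array([ 1.799493e+02, -5.700000e-03,  7.749530e+01]), 'opening': np.float64(0.0342)}
bar [  0.5935   0.3085  88.3489 135.0398  26.982 ]
La none
Lb none
Z [ 0.5002  0.3204 77.5026 98.7654 62.2928]
```

Emit:
send_rows(
  linear=[
    [0.0526,-0.0053,0],
    [0.0526,-0.0053,0],
    [0.0526,-0.0053,0],
    [0.0526,-0.0053,0],
    [0.0526,-0.0053,0],
    [0.0526,-0.0053,0],
    [0.0526,-0.0053,0],
    [0,0,0.04],
  ],
  twist=[
    [0,0,0],
    [0,0,0],
    [0,0,0],
    [0,0,0],
    [0,0,0],
    [0,0,0],
    [0,0,0],
    [0,0,0],
  ],
  gripper=[40,40,40,40,40,40,40,40],
)

```text
time: 26.6
ee_pos: [0.5009, 0.3245, 0.1969]
tcp_rot: [179.8, -0.2, 77.7]
wrist_force: [-0.2, 0.4, -0.4]
opening: 0.034
grasp_force: 0.0
```

Emit:
send_rows(
  linear=[
    [0,0,0.04],
    [0,0,0.04],
    [0,0,0.04],
    [0,0,0],
    [0,0,0],
  ],
  twist=[
    [0,0,0],
    [0,0,0],
    [0,0,0],
    [0,0,0],
    [0,0,0],
  ],
  gripper=[40,40,40,40,40],
)

```text
time: 27.22
ee_pos: [0.5002, 0.3208, 0.0771]
tcp_rot: [179.9, -0.1, 77.5]
wrist_force: [0.4, -0.3, 1.1]
opening: 0.0339
grasp_force: 0.0
```

```bash
python3 - <<'E'
from h import *
delta([.5002,.3204,.035],77.5)
E
```

```text
shift(world) [-0.     -0.0004 -0.0421] tool [-0.0004  0.      0.0421] twist/10 [ 0.007 -0.007  0.001]
```

Emit:
send_rows(
  linear=[
    [-0.0004,0,0.015],
    [0,0,0.015],
    [0,0,0.01],
    [0,0,0],
    [0,0,0],
  ],
  twist=[
    [0,0,0],
    [0,0,0],
    [0,0,0],
    [0,0,0],
    [0,0,0],
  ],
  gripper=[40,40,40,40,40],
)

```text
time: 27.85
ee_pos: [0.4997, 0.3201, 0.0356]
tcp_rot: [180.0, -0.0, 77.5]
wrist_force: [-0.7, -0.3, 0.2]
opening: 0.0344
grasp_force: 0.0
```

Emit:
send_rows(
  linear=[
    [0,0,0],
    [0,0,0],
    [0,0,0],
    [0,0,0],
    [0,0,0],
    [0,0,0],
  ],
  twist=[
    [0,0,0],
    [0,0,0],
    [0,0,0],
    [0,0,0],
    [0,0,0],
    [0,0,0],
  ],
  gripper=[5,5,5,5,5,5],
)

```text
time: 28.6
ee_pos: [0.4999, 0.3203, 0.036]
tcp_rot: [180.0, -0.0, 77.5]
wrist_force: [0.8, -0.4, 5.6]
opening: 0.0151
grasp_force: 50.7
```

Emit:
send_rows(
  linear=[
    [0,0,-0.01],
    [0,0,-0.04],
    [0,0,-0.05],
    [0,0,-0.05],
    [0,0,-0.05],
    [-0.0536,0.0038,0],
    [-0.0536,0.0038,0],
    [-0.0536,0.0038,0],
  ],
  twist=[
    [0,0,0],
    [0,0,0],
    [0,0,0],
    [0,0,0],
    [0,0,-0.655],
    [0,0,0],
    [0,0,0],
    [0,0,0],
  ],
  gripper=[5,5,5,5,5,5,5,5],
)

```text
time: 29.6
ee_pos: [0.4938, 0.1574, 0.2354]
tcp_rot: [-180.0, 0.0, 84.1]
wrist_force: [0.4, -0.4, -2.1]
opening: 0.0147
grasp_force: 49.8
```

Emit:
send_rows(
  linear=[
    [-0.0536,0.0038,0],
    [-0.0536,0.0038,0],
    [-0.0536,0.0038,0],
    [-0.0536,0.0038,0],
    [-0.0536,0.0038,0],
    [-0.0536,0.0038,0],
    [-0.0536,0.0038,0],
    [-0.0536,0.0038,0],
  ],
  twist=[
    [0,0,0],
    [0,0,0],
    [0,0,0],
    [0,0,0],
    [0,0,0],
    [0,0,0],
    [0,0,0],
    [0,0,0],
  ],
  gripper=[5,5,5,5,5,5,5,5],
)

```text
time: 30.6
ee_pos: [0.4796, -0.2724, 0.2355]
tcp_rot: [-180.0, -0.0, 84.1]
wrist_force: [1.0, 0.3, -1.7]
opening: 0.0149
grasp_force: 49.8
```

Emit:
send_rows(
  linear=[
    [0,0,0],
    [0,0,0],
  ],
  twist=[
    [0,0,0],
    [0,0,0],
  ],
  gripper=[5,5],
)

```text
time: 30.85
ee_pos: [0.4799, -0.2705, 0.2352]
tcp_rot: [-180.0, -0.0, 84.0]
wrist_force: [-0.3, 0.3, -2.0]
opening: 0.0149
grasp_force: 49.8
```

```bash
python3 - <<'E'
from h import *
P=pose();w=camera('wrist');save('w7',w);delta([.4806,-.2704,.170],84.05);C=cam('wrist',P)
L=np.array([(.05,-.004,.018),(.05,-.032,.018),(.05,.032,.018),(.05,.004,.018)]);print(proj(P[0]+L@P[1].T,C))
E
```

```text
shift(world) [ 0.0005 -0.0004 -0.0654] tool [-0.0003  0.0006  0.0654] twist/10 [-0.002 -0.002  0.004]
[[249.73109218 158.43908036]
 [195.98231148 158.41691153]
 [318.84113491 158.46758497]
 [265.08844509 158.44541454]]
```

View pics/w7.png

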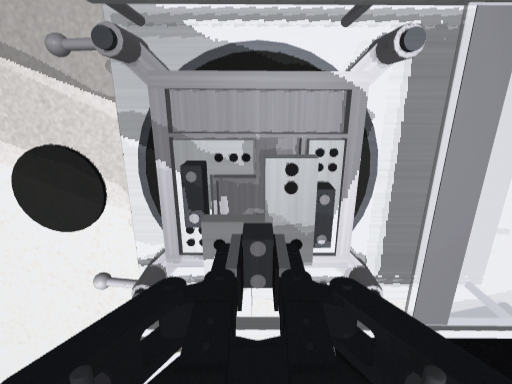

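Both Ls sit flat, with ribs at (195,190) and (325,215). The held Z's edge is at row 157, columns 265 to 318, as predicted. Lowering it.

Emit:
send_rows(
  linear=[
    [-0.0006,0.0006,0.03],
    [0,0,0.03],
    [0,0,0.006],
    [0,0,0],
    [0,0,0.003],
    [0,0,0.003],
    [0,0,0.003],
    [0,0,0],
  ],
  twist=[
    [0,0,0],
    [0,0,0],
    [0,0,0],
    [0,0,0],
    [0,0,0],
    [0,0,0],
    [0,0,0],
    [0,0,0],
  ],
  gripper=[5,5,5,5,5,5,5,5],
)

```text
time: 31.9
ee_pos: [0.4806, -0.2714, 0.16]
tcp_rot: [-180.0, -0.0, 84.1]
wrist_force: [0.3, 0.4, -1.2]
opening: 0.0152
grasp_force: 49.7
```

Emit:
send_rows(
  linear=[
    [0,0,0.0025],
    [0,0,0.0015],
    [0,0,0.0012],
    [0,0,0],
  ],
  twist=[
    [0,0,0],
    [0,0,0],
    [0,0,0],
    [0,0,0],
  ],
  gripper=[5,5,5,5],
)

```text
time: 32.4
ee_pos: [0.4807, -0.2714, 0.1551]
tcp_rot: [180.0, -0.0, 84.1]
wrist_force: [-0.0, 0.2, -0.6]
opening: 0.0149
grasp_force: 49.8
```

Emit:
send_rows(
  linear=[
    [0,0,0],
    [0,0,0],
    [0,0,-0.03],
    [0,0,-0.05],
    [0.053,0.0088,0],
    [0.053,0.0088,0],
    [0.053,0.0088,0],
    [0.053,0.0088,0],
  ],
  twist=[
    [0,0,0],
    [0,0,0],
    [0,0,0],
    [0,0,-0.435],
    [0,0,0],
    [0,0,0],
    [0,0,0],
    [0,0,0],
  ],
  gripper=[29,29,29,35,40,40,40,40],
)

```text
time: 33.4
ee_pos: [0.5219, -0.0588, 0.2354]
tcp_rot: [180.0, 0.0, 88.4]
wrist_force: [1.0, 0.3, 0.0]
opening: 0.0344
grasp_force: 0.0
```

```bash
python3 top.py
```

```text
{'time': np.float64(33.4), 'ee_pos': array([ 0.5219, -0.0588,  0.2354]), 'tcp_rot': array([1.79955e+02, 3.00000e-03, 8.84056e+01]), 'opening': np.float64(0.0344)}
bar [  0.5935   0.3085  88.3932 135.0341  27.0268]
La none
Lb none
Z none
```

Emit:
send_rows(
  linear=[
    [0.053,0.0088,0],
    [0.053,0.0088,0],
    [0.053,0.0088,0],
    [0.053,0.0088,0],
    [0.053,0.0088,0],
    [0.053,0.0088,0],
    [0.053,0.0088,0],
    [0,0,0.04],
  ],
  twist=[
    [0,0,0],
    [0,0,0],
    [0,0,0],
    [0,0,0],
    [0,0,0],
    [0,0,0],
    [0,0,0],
    [0,0,0],
  ],
  gripper=[40,40,40,40,40,40,40,40],
)

```text
time: 34.45
ee_pos: [0.5954, 0.3133, 0.1969]
tcp_rot: [179.7, -0.2, 88.6]
wrist_force: [0.7, -1.0, 0.2]
opening: 0.0343
grasp_force: 0.0
```

Emit:
send_rows(
  linear=[
    [0,0,0.04],
    [0,0,0.04],
    [0,0,0.04],
    [0,0,0],
    [0,0,0],
  ],
  twist=[
    [0,0,0],
    [0,0,0],
    [0,0,0],
    [0,0,0],
    [0,0,0],
  ],
  gripper=[40,40,40,40,40],
)

```text
time: 35.08
ee_pos: [0.5942, 0.309, 0.077]
tcp_rot: [179.9, -0.1, 88.4]
wrist_force: [-0.5, 0.1, 0.1]
opening: 0.0343
grasp_force: 0.0
```

```bash
python3 - <<'E'
from h import *
delta([.5935,.3085,.035],88.4)
E
```

```text
shift(world) [-0.0007 -0.0005 -0.042 ] tool [-0.0006 -0.0007  0.042 ] twist/10 [ 0.009 -0.005  0.002]
```

Emit:
send_rows(
  linear=[
    [-0.0005,-0.0005,0.015],
    [0,0,0.015],
    [0,0,0.01],
    [0,0,0],
    [0,0,0],
  ],
  twist=[
    [0,0,0],
    [0,0,0],
    [0,0,0],
    [0,0,0],
    [0,0,0],
  ],
  gripper=[40,40,40,40,40],
)

```text
time: 35.7
ee_pos: [0.5932, 0.3083, 0.0354]
tcp_rot: [180.0, -0.0, 88.4]
wrist_force: [0.8, -0.8, 0.3]
opening: 0.034
grasp_force: 0.0
```

Emit:
send_rows(
  linear=[
    [0,0,0],
    [0,0,0],
    [0,0,0],
    [0,0,0],
    [0,0,0],
    [0,0,0],
  ],
  twist=[
    [0,0,0],
    [0,0,0],
    [0,0,0],
    [0,0,0],
    [0,0,0],
    [0,0,0],
  ],
  gripper=[5,5,5,5,5,5],
)

```text
time: 36.45
ee_pos: [0.5934, 0.3084, 0.0359]
tcp_rot: [179.9, -0.0, 88.4]
wrist_force: [0.8, -1.1, 6.4]
opening: 0.015
grasp_force: 51.0
```

Emit:
send_rows(
  linear=[
    [0,0,-0.01],
    [0,0,-0.04],
    [0,0,-0.05],
    [0,0,-0.05],
    [0,0,-0.05],
    [0,0,0],
    [0,0,0],
    [0,0,0],
  ],
  twist=[
    [0,0,0],
    [0,0,0],
    [0,0,-0.95],
    [0,0,-0.95],
    [0,0,-0.95],
    [0,0,-0.95],
    [0,0,-0.95],
    [0,0,-0.95],
  ],
  gripper=[5,5,5,5,5,5,5,5],
)

```text
time: 37.45
ee_pos: [0.5928, 0.3081, 0.2351]
tcp_rot: [-180.0, -0.0, 145.7]
wrist_force: [-0.1, -0.3, -2.1]
opening: 0.0143
grasp_force: 50.1
```

Emit:
send_rows(
  linear=[
    [0,0,0],
    [0,0,0],
    [0,0,0],
    [0.0058,-0.0573,0],
    [0.0058,-0.0573,0],
    [0.0058,-0.0573,0],
    [0.0058,-0.0573,0],
    [0.0058,-0.0573,0],
  ],
  twist=[
    [0,0,-0.95],
    [0,0,-0.95],
    [0,0,-0.965],
    [0,0,0],
    [0,0,0],
    [0,0,0],
    [0,0,0],
    [0,0,0],
  ],
  gripper=[5,5,5,5,5,5,5,5],
)

```text
time: 38.45
ee_pos: [0.5337, 0.0246, 0.2352]
tcp_rot: [-180.0, -0.0, 174.1]
wrist_force: [1.8, -1.4, -2.4]
opening: 0.0146
grasp_force: 50.1
```

Emit:
send_rows(
  linear=[
    [0.0058,-0.0573,0],
    [0.0058,-0.0573,0],
    [0.0058,-0.0573,0],
    [0.0058,-0.0573,0],
    [0,0,0],
    [0,0,0],
    [0,0,0],
  ],
  twist=[
    [0,0,0],
    [0,0,0],
    [0,0,0],
    [0,0,0],
    [0,0,0],
    [0,0,0],
    [0,0,0],
  ],
  gripper=[5,5,5,5,5,5,5],
)

```text
time: 39.33
ee_pos: [0.4881, -0.1983, 0.2352]
tcp_rot: [180.0, -0.0, 174.1]
wrist_force: [-1.1, 1.0, -1.4]
opening: 0.0144
grasp_force: 50.2
```

```bash
python3 - <<'E'
from h import *
P=pose();w=camera('wrist');save('w8',w);delta([.4881,-.1988,.170],174.05);C=cam('wrist',P)
L=np.array([(.068,-.014,.018),(.068,.014,.018)]);print(proj(P[0]+L@P[1].T,C))
print(proj(m2w([(-.0705,.0705,.137),(-.0705,.0375,.137),(-.083,.083,.137)],[.4825,-.2525],-5.95),C))
E
```

```text
shift(world) [-0.     -0.0006 -0.0652] tool [-0.0001 -0.0006  0.0652] twist/10 [ 0.001 -0.     0.012]
[[230.74065642 124.01084746]
 [286.49544738 124.03097945]]
[[279.14811215 113.67239606]
 [236.24701886 113.58052361]
 [296.1017767   96.53067032]]
```

View pics/w8.png

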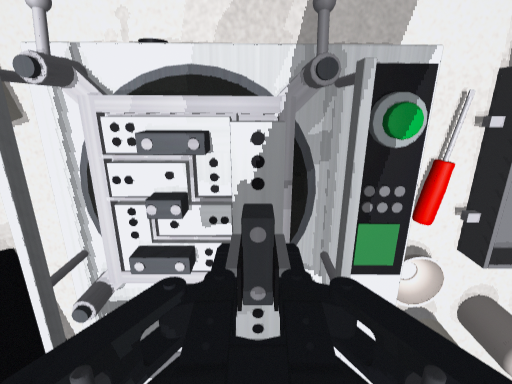

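Three blocks are seated. The bar in hand has its front edge at row 121, columns 231 to 286, aligned over its pocket (edges at about row 114, columns 236 to 279, on a plane farther away). Lowering it.

Emit:
send_rows(
  linear=[
    [-0.0001,-0.0005,0.03],
    [0,0,0.03],
    [0,0,0.006],
    [0,0,0],
    [0,0,0.003],
    [0,0,0.003],
    [0,0,0.003],
    [0,0,0],
  ],
  twist=[
    [0,0,0],
    [0,0,0],
    [0,0,0],
    [0,0,0],
    [0,0,0],
    [0,0,0],
    [0,0,0],
    [0,0,0],
  ],
  gripper=[5,5,5,5,5,5,5,5],
)

```text
time: 40.38
ee_pos: [0.4878, -0.1998, 0.1599]
tcp_rot: [180.0, -0.0, 174.1]
wrist_force: [0.0, -0.0, -2.4]
opening: 0.0147
grasp_force: 50.2
```

Emit:
send_rows(
  linear=[
    [0,0,0.0025],
    [0,0,0.0015],
    [0,0,0.0012],
    [0,0,0],
  ],
  twist=[
    [0,0,0],
    [0,0,0],
    [0,0,0],
    [0,0,0],
  ],
  gripper=[5,5,5,5],
)

```text
time: 40.88
ee_pos: [0.4879, -0.1998, 0.1549]
tcp_rot: [-180.0, 0.0, 174.1]
wrist_force: [0.2, 0.1, -2.2]
opening: 0.0148
grasp_force: 50.3
```

Emit:
send_rows(
  linear=[
    [0,0,0],
    [0,0,0],
    [0,0,-0.035],
    [0,0,-0.05],
    [0,0,-0.05],
    [-0.0335,-0.023,0],
    [-0.0335,-0.023,0],
    [0,0,0],
  ],
  twist=[
    [0,0,0],
    [0,0,0],
    [0,0,0],
    [0,0,0],
    [0,0,0],
    [0,0,0],
    [0,0,0],
    [0,0,0],
  ],
  gripper=[29,29,29,10,0,0,0,0],
)

```text
time: 41.88
ee_pos: [0.5511, -0.2538, 0.2877]
tcp_rot: [180.0, -0.1, 174.0]
wrist_force: [-0.6, -0.2, 0.6]
opening: -0.0002
grasp_force: 0.0
```

```bash
python3 - <<'E'
from h import *
P=pose();print(P[0]);w=camera('wrist');save('w9',w);C=cam('wrist',P)
a=cv2.resize(w[0:300,60:460],(800,600),interpolation=cv2.INTER_CUBIC);save('w9c',a)
print(proj(m2w([(.147,0,.17),(.127,.1,.17),(.127,-.1,.17)],[.4825,-.2525],-5.95),C))
E
```

```text
[ 0.55112538 -0.2538362   0.28768496]
[[252.11549925 268.92576905]
 [354.73407487 250.91148269]
 [149.19299459 251.03126884]]
```

View pics/w9c.png

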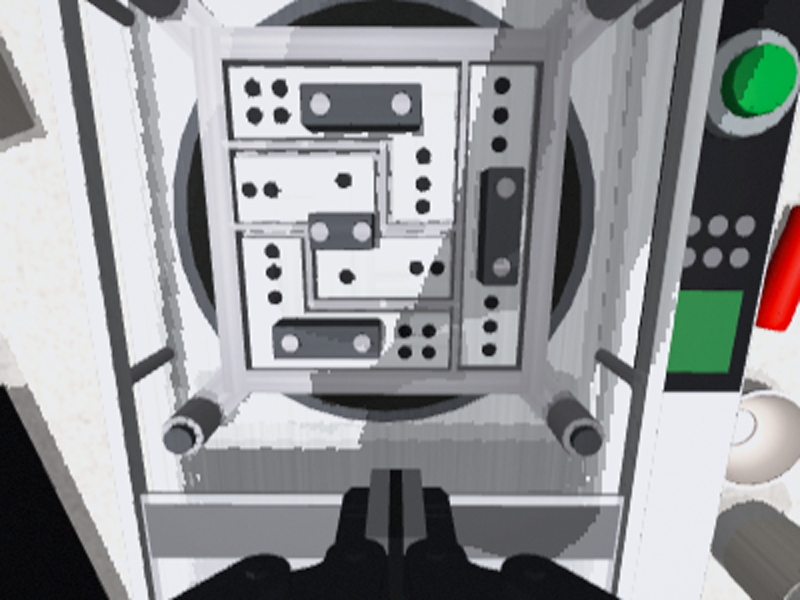

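All four blocks are flush in their pockets, and the cover's front edge is at image row 247 (grey strip at rows 252 to 280). Next I'll press on the strip.

Emit:
send_rows(
  linear=[
    [-0.0373,-0.0029,0],
    [-0.0373,-0.0029,0],
    [0,0,0.04],
    [0,0,0.04],
    [0,0,0.015],
    [0,0,0.004],
    [0,0,0],
    [0,0,0],
  ],
  twist=[
    [0,0,0],
    [0,0,0],
    [0,0,0],
    [0,0,0],
    [0,0,0],
    [0,0,0],
    [0,0,0],
    [0,0,0],
  ],
  gripper=[0,0,0,0,0,0,0,0],
)

```text
time: 42.92
ee_pos: [0.6238, -0.2662, 0.1927]
tcp_rot: [-180.0, 0.1, 174.1]
wrist_force: [0.5, 0.8, -0.1]
opening: 0.0002
grasp_force: 0.0
```

Emit:
send_rows(
  linear=[
    [0,0,0.002],
    [0,0,0.002],
    [0,0,0.001],
    [0,0,0],
  ],
  twist=[
    [0,0,0],
    [0,0,0],
    [0,0,0],
    [0,0,0],
  ],
  gripper=[0,0,0,0],
)

```text
time: 43.42
ee_pos: [0.6233, -0.266, 0.1857]
tcp_rot: [180.0, -0.0, 174.1]
wrist_force: [-0.0, -0.5, -0.7]
opening: -0.0
grasp_force: 0.0
```

Emit:
send_rows(
  linear=[
    [0,0,0.001],
    [0,0,0.001],
    [0,0,0],
  ],
  twist=[
    [0,0,0],
    [0,0,0],
    [0,0,0],
  ],
  gripper=[0,0,0],
)

```text
time: 43.8
ee_pos: [0.6234, -0.266, 0.1841]
tcp_rot: [-180.0, 0.0, 174.1]
wrist_force: [-0.9, 0.3, 1.0]
opening: 0.0002
grasp_force: 0.9
```

Emit:
send_rows(
  linear=[
    [0,0,0.001],
    [0,0,0],
  ],
  twist=[
    [0,0,0],
    [0,0,0],
  ],
  gripper=[0,0],
)

```text
time: 44.05
ee_pos: [0.6236, -0.266, 0.1841]
tcp_rot: [-180.0, 0.1, 174.1]
wrist_force: [-1.0, 1.4, 6.5]
opening: -0.0001
grasp_force: 3.3
```

Emit:
send_rows(
  linear=[
    [0,0,0.0007],
    [0.005,0,0],
    [0.012,0,0],
    [0.016,0,0],
    [0.016,0,0],
    [0.016,0,0],
    [0.016,0,0],
    [0.016,0,0],
  ],
  twist=[
    [0,0,0],
    [0,0,0],
    [0,0,0],
    [0,0,0],
    [0,0,0],
    [0,0,0],
    [0,0,0],
    [0,0,0],
  ],
  gripper=[0,0,0,0,0,0,0,0],
)

```text
time: 45.05
ee_pos: [0.5275, -0.2556, 0.184]
tcp_rot: [180.0, 0.2, 174.1]
wrist_force: [2.2, 4.4, 9.6]
opening: -0.0002
grasp_force: 5.3
```

Emit:
send_rows(
  linear=[
    [0.016,0,0],
    [0.016,0,0],
    [0.016,0,0],
    [0.016,0,0],
    [0.016,0,0],
    [0.016,0,0],
    [0.01,0,0],
    [0.008,0,0],
  ],
  twist=[
    [0,0,0],
    [0,0,0],
    [0,0,0],
    [0,0,0],
    [0,0,0],
    [0,0,0],
    [0,0,0],
    [0,0,0],
  ],
  gripper=[0,0,0,0,0,0,0,0],
)

```text
time: 46.05
ee_pos: [0.4141, -0.2436, 0.184]
tcp_rot: [180.0, 0.2, 174.1]
wrist_force: [3.7, 6.8, 11.6]
opening: 0.0003
grasp_force: 5.7
```

Emit:
send_rows(
  linear=[
    [0.006,0,0],
    [0.004,0,0],
    [0,0,0],
  ],
  twist=[
    [0,0,0],
    [0,0,0],
    [0,0,0],
  ],
  gripper=[0,0,0],
)

```text
time: 46.42
ee_pos: [0.4045, -0.2432, 0.184]
tcp_rot: [-180.0, 0.2, 174.1]
wrist_force: [2.3, 1.7, 10.7]
opening: -0.0001
grasp_force: 5.1
```

Emit:
send_rows(
  linear=[
    [0.005,0,0],
    [0.005,0,0],
    [0,0,0],
    [0,0,-0.02],
    [0,0,-0.04],
    [0,0,-0.05],
    [0.05,0,0],
    [0,0,0],
  ],
  twist=[
    [0,0,0],
    [0,0,0],
    [0,0,0],
    [0,0,0],
    [0,0,0],
    [0,0,0],
    [0,0,0],
    [0,0,0],
  ],
  gripper=[0,0,0,0,0,0,0,0],
)

```text
time: 47.42
ee_pos: [0.3424, -0.2369, 0.2935]
tcp_rot: [-179.9, 0.1, 174.0]
wrist_force: [-0.1, 0.3, 0.6]
opening: -0.0003
grasp_force: 0.0
```

```bash
python3 - <<'E'
from h import *
P=pose();print(P[0]);w=camera('wrist');save('w10',w);t=camera('top');save('t10',t);C=cam('wrist',P);T=cam('top')
M=lambda L:m2w(L,[.4825,-.2525],-5.95)
g=cv2.cvtColor(t,cv2.COLOR_RGB2GRAY).astype(int);x=np.arange(-.13,-.02,.003)
for y in(-.09,.03,.09):
    uv=proj(M(np.c_[x,0*x+y,0*x+.17]),T).round().astype(int);print(y,[int(g[v,u]) for u,v in uv])
print(proj(M([(-.093,.118,.17),(-.093,-.118,.17),(-.063,.118,.17),(.093,.118,.17)]),C).round(0).tolist(),proj(M([(-.093,.118,.17),(-.093,-.118,.17),(.093,.118,.17)]),T).round(0).tolist())
a=cv2.resize(t[140:260,295:445],None,fx=3,fy=3,interpolation=cv2.INTER_CUBIC);o=np.zeros((384,800,3),np.uint8);o[:360,:450]=a;o[:262,450:]=cv2.resize(w,(350,262));save('t10c',o)
E
```

```text
[ 0.34238846 -0.23686175  0.29346404]
-0.09 [62, 62, 64, 69, 76, 80, 81, 79, 77, 69, 52, 42, 36, 38, 73, 116, 116, 116, 116, 116, 117, 116, 116, 127, 162, 178, 165, 165, 166, 165, 166, 166, 166, 165, 165, 165, 178]
0.03 [92, 106, 148, 149, 149, 148, 127, 61, 52, 49, 37, 36, 71, 127, 131, 80, 79, 80, 80, 79, 79, 79, 79, 85, 123, 167, 167, 168, 168, 166, 167, 163, 155, 168, 165, 163, 165]
0.09 [93, 105, 149, 149, 149, 150, 150, 148, 138, 121, 121, 96, 110, 156, 128, 80, 80, 81, 80, 80, 80, 80, 81, 92, 146, 158, 157, 157, 156, 156, 155, 154, 154, 154, 159, 158, 157]
[[377.0, 238.0], [137.0, 238.0], [374.0, 265.0], [357.0, 380.0]] [[336.0, 221.0], [421.0, 231.0], [343.0, 155.0]]
```

View pics/t10c.png

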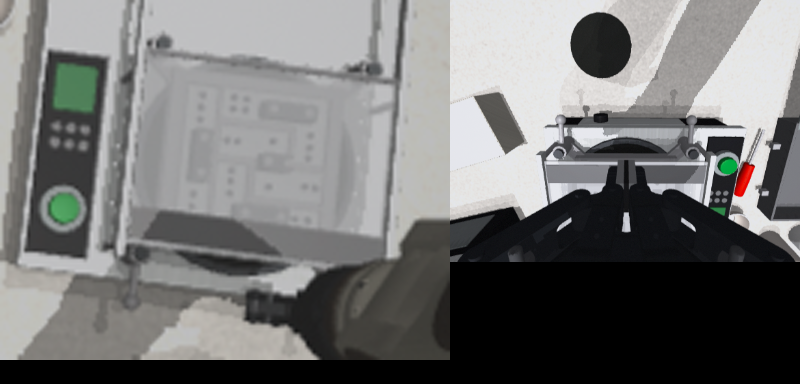

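The cover's strip spans machine x = -0.087 to -0.060, so the front edge is at -0.093, which is fully shut, with the blocks seen flush beneath. Next is the start button at crop (64,208).

Emit:
send_rows(
  linear=[
    [-0.0197,0.042,0],
    [-0.0197,0.042,0],
    [-0.0197,0.042,0],
    [-0.0197,0.042,0],
    [0,0,0.05],
    [0,0,0.05],
    [0,0,0.04],
    [0,0,0],
  ],
  twist=[
    [0,0,0],
    [0,0,0],
    [0,0,0],
    [0,0,0],
    [0,0,0],
    [0,0,0],
    [0,0,0],
    [0,0,0],
  ],
  gripper=[0,0,0,0,0,0,0,0],
)

```text
time: 48.52
ee_pos: [0.4384, -0.0774, 0.1493]
tcp_rot: [180.0, -0.3, 174.1]
wrist_force: [-0.1, 0.4, 1.0]
opening: -0.0002
grasp_force: 0.0
```

```bash
python3 - <<'E'
from h import *
w=cv2.imread('pics/w10.png');t=cv2.imread('pics/t10.png')
def grn(im,b):
    m=cv2.inRange(cv2.cvtColor(im,cv2.COLOR_BGR2HSV),(50,150,80),(75,255,255));n,l,s,c=cv2.connectedComponentsWithStats(m)
    return [(c[i].round(1).tolist(),int(s[i,4])) for i in range(1,n) if s[i,4]>30]
a,b=grn(w,0),grn(t,0);print(a,b)
C=cam('wrist',(np.array([.34239,-.23686,.29346]),rot([-179.9,.1,174.0])));T=cam('top')
for z in(.105,.115,.125): print(z,[ray([p[0]],z,C)[0,:2].round(4) for p in a],[ray([p[0]],z,T)[0,:2].round(4) for p in b])
delta([.438,-.078,.14],174.05)
E
```

```text
[([407.2, 243.8], 445), ([393.9, 307.8], 158)] []
0.105 [array([ 0.4498, -0.0619]), array([ 0.5449, -0.0743])] []
0.115 [array([ 0.444 , -0.0672]), array([ 0.5361, -0.0792])] []
0.125 [array([ 0.4381, -0.0725]), array([ 0.5272, -0.0841])] []
shift(world) [-0.0004 -0.0006 -0.0093] tool [ 0.0003 -0.0007  0.0093] twist/10 [ 0.003 -0.031  0.005]
```

Emit:
send_rows(
  linear=[
    [0,0,0.002],
    [0,0,0.002],
    [0,0,0.002],
    [0,0,0],
  ],
  twist=[
    [0,0,0],
    [0,0,0],
    [0,0,0],
    [0,0,0],
  ],
  gripper=[0,0,0,0],
)

```text
time: 49.02
ee_pos: [0.4398, -0.0781, 0.1465]
tcp_rot: [-180.0, 0.0, 174.1]
wrist_force: [0.1, 0.6, -0.3]
opening: 0.0
grasp_force: 0.0
```

Emit:
send_rows(
  linear=[
    [0,0,0.002],
    [0,0,0.002],
    [0,0,0.001],
    [0,0,0],
  ],
  twist=[
    [0,0,0],
    [0,0,0],
    [0,0,0],
    [0,0,0],
  ],
  gripper=[0,0,0,0],
)

```text
time: 49.52
ee_pos: [0.4398, -0.078, 0.1414]
tcp_rot: [-180.0, 0.0, 174.1]
wrist_force: [0.2, -0.5, 2.7]
opening: -0.0001
grasp_force: 2.0
```

Emit:
send_rows(
  linear=[
    [0,0,0.001],
    [0,0,0.001],
    [0,0,0.001],
    [0,0,0],
  ],
  twist=[
    [0,0,0],
    [0,0,0],
    [0,0,0],
    [0,0,0],
  ],
  gripper=[0,0,0,0],
)

```text
time: 50.02
ee_pos: [0.4399, -0.0781, 0.1398]
tcp_rot: [-180.0, 0.1, 174.1]
wrist_force: [-2.6, 0.1, 17.1]
opening: 0.0002
grasp_force: 8.4
```

Emit:
send_rows(
  linear=[
    [0,0,-0.002],
    [0,0,0],
  ],
  twist=[
    [0,0,0],
    [0,0,0],
  ],
  gripper=[0,0],
)

```text
time: 50.28
ee_pos: [0.4398, -0.078, 0.1405]
tcp_rot: [-180.0, 0.0, 174.1]
wrist_force: [1.6, -0.8, 4.4]
opening: 0.0002
grasp_force: 2.3
```

Emit:
send_rows(
  linear=[
    [0,0,-0.0015],
    [0,0,0],
  ],
  twist=[
    [0,0,0],
    [0,0,0],
  ],
  gripper=[0,0],
)

```text
time: 50.52
ee_pos: [0.4398, -0.078, 0.1417]
tcp_rot: [-180.0, 0.0, 174.1]
wrist_force: [2.1, -1.6, 3.4]
opening: -0.0003
grasp_force: 1.9
```

Emit:
send_rows(
  linear=[
    [0,0,-0.0015],
    [0,0,0],
  ],
  twist=[
    [0,0,0],
    [0,0,0],
  ],
  gripper=[0,0],
)

```text
time: 50.78
ee_pos: [0.4396, -0.078, 0.1432]
tcp_rot: [180.0, 0.0, 174.1]
wrist_force: [1.8, -0.4, 3.5]
opening: 0.0005
grasp_force: 1.5
```

Emit:
send_rows(
  linear=[
    [0,0,-0.0015],
    [0,0,0],
  ],
  twist=[
    [0,0,0],
    [0,0,0],
  ],
  gripper=[0,0],
)

```text
time: 51.02
ee_pos: [0.4394, -0.0779, 0.1446]
tcp_rot: [180.0, -0.0, 174.1]
wrist_force: [1.1, -0.8, 1.6]
opening: -0.0
grasp_force: 1.1
```

Emit:
send_rows(
  linear=[
    [0,0,-0.04],
    [0,0,-0.05],
    [0,0,0],
  ],
  twist=[
    [0,0,0],
    [0,0,-0.075],
    [0,0,0],
  ],
  gripper=[0,0,0],
)

```text
time: 51.4
ee_pos: [0.4403, -0.0781, 0.2378]
tcp_rot: [-180.0, 0.2, 174.8]
wrist_force: [-0.0, -0.0, -0.6]
opening: -0.0004
grasp_force: 0.0
```

```bash
python3 - <<'E'
from h import *
T=cam('top');r=ray([(204.7,221.3)],.049,T)[0];print(r);delta([r[0],r[1],.075],174.8)
im=camera('top');save('t11',im);g=cv2.cvtColor(im,cv2.COLOR_RGB2GRAY)
m=((cv2.blackhat(g,np.ones((7,7)))>30)*255).astype(np.uint8);m[:205]=0;m[240:]=0;m[:,:180]=0;m[:,232:]=0
ys,xs=np.nonzero(m);print(len(xs),xs.mean(),ys.mean(),xs.min(),xs.max(),ys.min(),ys.max())
E
```

```text
[0.39736941 0.25245295 0.049     ]
shift(world) [-0.043   0.3305 -0.1628] tool [0.0732 0.3253 0.1624] twist/10 [-0.001  0.022  0.003]Traceback (most recent call last):
  File "<stdin>", line 4, in <module>
AttributeError: module 'cv2' has no attribute 'blackhat'
```

Emit:
send_rows(
  linear=[
    [0.0122,0.0542,0],
    [0.0122,0.0542,0],
    [0.0122,0.0542,0],
    [0.0122,0.0542,0],
    [0.0122,0.0542,0],
    [0.0122,0.0542,0],
    [0,0,0.05],
    [0,0,0.05],
  ],
  twist=[
    [0,0,0],
    [0,0,0],
    [0,0,0],
    [0,0,0],
    [0,0,0],
    [0,0,0],
    [0,0,0],
    [0,0,0],
  ],
  gripper=[0,0,0,0,0,0,0,0],
)

```text
time: 52.45
ee_pos: [0.395, 0.253, 0.1318]
tcp_rot: [-179.9, -0.1, 174.9]
wrist_force: [0.7, 1.2, -0.5]
opening: 0.0001
grasp_force: 0.0
```

Emit:
send_rows(
  linear=[
    [0,0,0.05],
    [0,0,0.012],
    [0,0,0.003],
    [0,0,0.003],
    [0,0,0],
  ],
  twist=[
    [0,0,0],
    [0,0,0],
    [0,0,0],
    [0,0,0],
    [0,0,0],
  ],
  gripper=[0,0,0,0,0],
)

```text
time: 53.08
ee_pos: [0.3967, 0.2528, 0.0679]
tcp_rot: [179.9, 0.1, 174.8]
wrist_force: [-0.9, -0.7, 0.5]
opening: -0.0002
grasp_force: 0.0
```

Emit:
send_rows(
  linear=[
    [0,0,0.002],
    [0,0,0.002],
    [0,0,0],
  ],
  twist=[
    [0,0,0],
    [0,0,0],
    [0,0,0],
  ],
  gripper=[0,0,0],
)

```text
time: 53.45
ee_pos: [0.3963, 0.2526, 0.0631]
tcp_rot: [180.0, 0.0, 174.8]
wrist_force: [-0.4, -0.5, 3.3]
opening: -0.0001
grasp_force: 1.5
```

Emit:
send_rows(
  linear=[
    [0,0,0.001],
    [0,0,0],
  ],
  twist=[
    [0,0,0],
    [0,0,0],
  ],
  gripper=[0,0],
)

```text
time: 53.7
ee_pos: [0.3967, 0.2526, 0.063]
tcp_rot: [180.0, 0.1, 174.8]
wrist_force: [-1.4, -1.8, 10.4]
opening: 0.0001
grasp_force: 5.5
```

Emit:
send_rows(
  linear=[
    [0,0,0.0008],
    [0,0,0],
  ],
  twist=[
    [0,0,0],
    [0,0,0],
  ],
  gripper=[0,0],
)

```text
time: 53.95
ee_pos: [0.3971, 0.2526, 0.0629]
tcp_rot: [179.9, 0.2, 174.8]
wrist_force: [-1.5, -4.1, 16.6]
opening: 0.0001
grasp_force: 8.3
```

Emit:
send_rows(
  linear=[
    [-0.005,0,0],
    [-0.012,0,0],
    [-0.016,0,0],
    [-0.016,0,0],
    [-0.016,0,0],
    [-0.016,0,0],
    [-0.016,0,0],
    [-0.016,0,0],
  ],
  twist=[
    [0,0,0],
    [0,0,0],
    [0,0,0],
    [0,0,0],
    [0,0,0],
    [0,0,0],
    [0,0,0],
    [0,0,0],
  ],
  gripper=[0,0,0,0,0,0,0,0],
)

```text
time: 54.95
ee_pos: [0.5099, 0.2416, 0.063]
tcp_rot: [-180.0, 0.1, 174.8]
wrist_force: [-2.2, -7.1, 16.6]
opening: -0.0003
grasp_force: 8.6
```

Emit:
send_rows(
  linear=[
    [-0.016,0,0],
    [-0.016,0,0],
    [-0.016,0,0],
    [-0.016,0,0],
    [-0.016,0,0],
    [-0.012,0,0],
    [-0.01,0,0],
    [-0.008,0,0],
  ],
  twist=[
    [0,0,0],
    [0,0,0],
    [0,0,0],
    [0,0,0],
    [0,0,0],
    [0,0,0],
    [0,0,0],
    [0,0,0],
  ],
  gripper=[0,0,0,0,0,0,0,0],
)

```text
time: 55.95
ee_pos: [0.6183, 0.2317, 0.063]
tcp_rot: [-180.0, 0.0, 174.8]
wrist_force: [-13.9, -0.6, 18.9]
opening: -0.0002
grasp_force: 9.7
```

Emit:
send_rows(
  linear=[
    [0,0,0],
    [0,0,-0.03],
    [0,0,-0.05],
    [0,0,-0.06],
    [0.05,0.05,0],
    [0.05,0.05,0],
    [0.05,0.05,0],
    [0.05,0.05,0],
  ],
  twist=[
    [0,0,0],
    [0,0,0],
    [0,0,0],
    [0,0,0],
    [0,0,0],
    [0,0,0],
    [0,0,0],
    [0,0,0],
  ],
  gripper=[0,0,0,0,0,0,0,0],
)

```text
time: 56.95
ee_pos: [0.4566, 0.4256, 0.2007]
tcp_rot: [-180.0, -0.0, 174.8]
wrist_force: [1.1, 0.7, -0.2]
opening: 0.0005
grasp_force: 0.0
```

```bash
python3 - <<'E'
from h import *
T=cam('top');im=camera('top');save('t12',im);g=cv2.cvtColor(im,cv2.COLOR_RGB2GRAY)
# lid line profile from far wall to ribs, along case x at y=0
c=np.array([.534,.2394]);x=np.arange(.05,.125,.003)
for y in(-.03,0.,.03): 
    uv=proj(m2w(np.c_[x,0*x+y,0*x+.049],c,-5.2),T).round().astype(int);print([int(g[v,u]) for u,v in uv])
old=cv2.cvtColor(cv2.imread('pics/t10.png'),cv2.COLOR_BGR2GRAY)
d=cv2.absdiff(g,old)[140:245,300:440];print('machine diff px>40:',int((d>40).sum()))
b=cv2.cvtColor(cv2.imread('pics/top0.png'),cv2.COLOR_BGR2GRAY);d=(cv2.absdiff(g,b)>50).astype(np.uint8)
n,l,s,ce=cv2.connectedComponentsWithStats(d);print([(s[i].tolist()) for i in range(1,n) if s[i,4]>25])
E
```

```text
[139, 140, 139, 139, 140, 140, 127, 78, 107, 68, 89, 126, 82, 113, 96, 88, 140, 140, 141, 140, 132, 118, 118, 132, 146]
[139, 139, 138, 138, 137, 137, 121, 75, 120, 117, 87, 122, 64, 102, 116, 88, 140, 139, 139, 139, 141, 140, 135, 135, 146]
[133, 133, 133, 133, 133, 121, 121, 67, 107, 115, 85, 120, 67, 102, 118, 82, 134, 134, 135, 135, 138, 137, 114, 114, 144]
machine diff px>40: 1581
[[353, 82, 79, 12, 124], [335, 98, 11, 15, 129], [339, 117, 5, 31, 65], [422, 120, 9, 8, 28], [64, 132, 81, 72, 1395], [345, 133, 74, 19, 750], [167, 136, 96, 14, 281], [421, 142, 7, 11, 58], [345, 144, 73, 14, 301], [339, 155, 13, 60, 361], [28, 157, 12, 26, 189], [360, 161, 37, 6, 117], [16, 165, 107, 93, 2007], [128, 169, 153, 141, 5732], [331, 168, 8, 52, 107], [364, 169, 4, 36, 39], [417, 169, 10, 10, 28], [93, 171, 14, 21, 125], [402, 173, 3, 24, 34], [407, 185, 6, 29, 100], [338, 209, 6, 10, 35], [348, 211, 53, 14, 294], [405, 218, 7, 10, 65], [415, 219, 6, 10, 55], [351, 221, 43, 7, 81], [81, 262, 59, 52, 1139], [115, 267, 115, 75, 3237], [26, 303, 182, 81, 4949], [237, 312, 6, 13, 39], [292, 332, 17, 13, 90], [222, 335, 85, 49, 2303], [278, 341, 18, 8, 61], [186, 343, 39, 28, 199], [314, 347, 18, 22, 145], [0, 353, 25, 31, 704]]
```

```bash
python3 - <<'E'
from h import *
from workcell import ticket
T=cam('top');g=cv2.cvtColor(camera('top'),cv2.COLOR_RGB2GRAY);o=cv2.cvtColor(cv2.imread('pics/t10.png'),cv2.COLOR_BGR2GRAY)
M=lambda L:m2w(L,[.4825,-.2525],-5.95);x=np.arange(-.1,-.05,.003)
for y in(-.09,.09): print([int(g[v,u]) for u,v in proj(M(np.c_[x,0*x+y,0*x+.17]),T).round().astype(int)])
d=cv2.absdiff(g,o)[163:212,352:408];print('jig diff',int((d>15).sum()),d.max())
if (d>15).sum()<60: print(ticket.job_done())
E
```

```text
[60, 88, 141, 154, 129, 113, 113, 113, 113, 113, 113, 112, 113, 123, 155, 171, 159]
[183, 165, 144, 153, 141, 122, 122, 122, 122, 121, 121, 121, 121, 121, 142, 152, 151]
jig diff 43 40
the job is handed in; nothing more can be done
None
```

All four blocks are flush in their pockets, the cover and case lid are shut, and the green start button was pushed fully down. I handed the job in at about 57 s, well under the 210 s limit; no verdict came back.

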